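Lock the hanging arm and hang up the biscuit scoop

TASK

Put the tall biscuit scoop away on the hanging stand. First turn the cam paddle on top of the stand a quarter turn clockwise, to its stop, so that it draws the loose arm tight against the head; then hang the scoop by its hook on the arm, between the two collars, with the cup on the robot's side of the arm. The scoop is heavy on the cup side: let it down to its natural slanting hang before you let go, so that it does not swing, and leave the small scoop, the jars and the bottle standing where they are.

Things in the scene. Friction and masses are not known exactly. Their poses are not given: they have to be found in the camera images.
- stand: Fixed hanging stand: steel foot 160 x 120 x 14 mm, round post 22 mm thick, dark cubic head 44 mm wide, centred 258 mm up. Origin: under the post's axis on the table; z up. The hanging arm leaves the head level along the stand's -y; its -x side faces the robot (yaw -0.35 to 0.35 rad).
- cam (a joint): Cam paddle on top of the head, turning about the post's axis, clockwise seen from above. 0 = open, paddle's long end along the stand's -x; 1.5 rad = stop, tight, long end along +y. Starts at 0 to 0.25. Stiff (about 0.06 Nm), stays where left. It draws the arm up to 8 mm along +y until the arm's flange meets the head.
- cam_grip (a point): Point on the cam's turning axis at mid-height of the paddle's bar, 297 mm above the table. Its own x axis lies along the bar (long end to -x) and turns with it. The bar is 12 mm thick, 22 mm high (286 to 308 mm), 56 mm long: from 16 mm one side of the axis to 40 mm the other.
- rod_seat (a point): Point on the hanging arm's axis midway between its two collars, 260 mm above the table; axes like the stand's (arm along y). 102 mm from the post's axis along -y when tight, up to 8 mm more when loose. The arm is a level steel rod 10 mm thick, ending 85 mm further in a 16 mm black ball; collars: rings of 18 mm diameter, 44 mm clear between them.
- scoop: Tall loose steel scoop, 172 mm high, 0.13-0.21 kg, standing on its cup. Origin: centre of cup's underside, z up. Cup 60 mm wide, 45 high. Strap handle at x = 29 to 34 mm, 12 wide (y), rises to a square hook: top strap 5 thick, out to x = 73, lip 5 thick, down to z = 145. Mouth 34 wide, inner corner x = 68, z = 167. Centre of mass x = 12, z = 45. Start yaw -1.3 to 1.3 (0: cup towards robot).
- scoop_hook (a point): Where the arm's axis lies in the hook when the scoop is hung: x = 63, y = 0, z = 162 mm in the scoop's frame (5 mm from the top strap and from the lip). Axes like the scoop's. Hanging freely, the scoop slants about 0.4 rad: its handle's top leans back to the cup side (the robot's side) and the cup swings in under the arm. A swing dies away only over several seconds.
- scoop_handle (a point): Centre of the handle strap where it is best pinched across its 12 mm width (along the scoop's y): x = 31.5, z = 150 mm in the scoop's frame. Axes like the scoop's.
- small_scoop: Bystander: loose steel scoop of the same form, only 105 mm high, cup 46 mm diameter; its handle and hook reach 66 mm from the origin along +x. Origin: centre of the cup's underside.
- jar_wide: Bystander: loose glass jar of biscuits with metal lid, 70 mm diameter, 68 mm high. Origin: centre of underside.
- jar_slim: Bystander: loose glass jar of biscuits with metal lid, 58 mm diameter, 80 mm high. Origin: centre of underside.
- bottle: Bystander: loose amber bottle, white cap, 60 mm diameter, 180 mm high. Origin: centre of underside.
Mind the look-alikes: they are no part of the job. What is shaped like the scoop but red or yellow is not meant.

How it is judged:
On the way, in this order (a step that is already met when the one before it is completed fails the run):
1. the cam is turned to its stop, the scoop still off the arm (value of joint cam above 1.35 rad and distance between scoop_hook and rod_seat above 0.05 m), for 0.2 s.
2. the scoop hangs on the arm between the collars, released (x of scoop_hook in the frame of rod_seat between -0.01 and 0.03 m and z of scoop_hook in the frame of rod_seat between -0.008 and 0.015 m and y of scoop_hook in the frame of rod_seat between -0.02 and 0.02 m and contact force between scoop and the fingers below 0.05 N), for 0.3 s.
At the end, for the whole second after the job is handed in: Cam beyond 1.35 rad; the scoop hangs free and at rest but for a faint sway (under 0.6 rad/s, 0.1 m/s), with the rod inside its hook, handle on the robot's side of the rod, within 20 mm of mid-collars, square to the arm to 0.35 rad; bystanders upright within 0.2 rad, 30 mm of its start (all of step 2 and value of joint cam above 1.35 rad and contact force between scoop and hang_arm above 0.5 N and z of scoop in the frame of rod_seat below -0.13 m and x of scoop_handle in the frame of rod_seat below -0.005 m and angle between the y axis of scoop and the y axis of stand, either way round below 0.35 rad and angular speed of scoop below 0.6 rad/s and linear speed of scoop below 0.1 m/s and angle between each of small_scoop, jar_wide, jar_slim, bottle's own z axis and vertical below 0.2 rad and distance of each of small_scoop, jar_wide, jar_slim, bottle from where it was at the start of the episode below 0.03 m); the robot touches nothing.
It fails at once if the scoop swings hard on the arm (over 2 rad/s) (distance between scoop_hook and rod_seat below 0.03 m and angular speed of scoop above 2 rad/s and contact force between scoop and the fingers below 0.05 N).
It fails at once if a bystander is knocked over or pushed more than 30 mm (angle between any of small_scoop, jar_wide, jar_slim, bottle's own z axis and vertical above 0.5 rad or distance of any of small_scoop, jar_wide, jar_slim, bottle from where it was at the start of the episode above 0.03 m).
It also fails if it takes over 72 s, if anything falls off the work surface, if the arm or the gripper's body presses on something with over 40 N, if the wrist force passes 120 N, or if a joint passes its speed limit or range.

ROBOT

A 6-joint arm with a two-finger parallel gripper is mounted at the origin on the work surface. World frame = base frame: x ahead of the robot, y to its left, z up, the work surface at z = 0. Lengths are in m, angles in rad, forces in N, time in s.
With the tool pointing down it reaches from about 0.35 to 1 m from the base axis. Payload 7.1 kg.
Tool frame: the origin (TCP) lies midway between the tips of the shut fingers; the grasp point (between the pads) lies 19 mm behind it; z points along the fingers, y is the direction in which the jaws open and shut (so a half turn about z gives the same grasp; the last joint's range is limited). The gripper opens to 85 mm and grips with 20 to 120 N. Pads are 22 mm wide; open, the fingers measure 114 mm over their backs; the gripper's body (76 mm by 85 mm) begins 54 mm behind the grasp point. The pads swing forward as they close: fully open they stand 13 mm farther back than shut.
Start: joints at [-1.197, 0.423, 1.63, -0, 1.089, -0.019], TCP at [0.239, -0.577, 0.231] pointing down, gripper open.
Joint ranges: [-3, 3], [-0.9, 2.11], [0.09, 2.58], [-1.31, 4.45], [0.11, 2.69], [-2.54, 2.54]. Speed limits (rad/s): [2.39, 2.39, 3.01, 3.14, 3.14, 3.14].

INTERFACE

Orientations are given as [roll, pitch, yaw] about the fixed x, y, z axes, in that order (R = Rz(yaw) Ry(pitch) Rx(roll)).
In Python, from cell import ctrl gives the robot as it stands.
- The arm moves only by the tool jog_arm, never from a script. Its argument "moves" is a list of rows, each a list of 6 numbers: the shift along the world's x, y, z in units of 60 mm (1.0 is 60 mm), then the turn, a rotation vector about the world's x, y, z in units of 6 degrees (1.0 is 6 degrees). In form: [[tx, ty, tz, ax, ay, az], ...]. A call has 1 to 20 rows; each row shifts and turns the commanded pose from where the row before left it; what a row does not reach is not made up. A row lasts 1/8 s, in which the tool goes at most 62.5 mm and 10.7 degrees, less where a joint would pass 70% of its speed; a pose out of reach is approached as far as the arm can. A call is refused whole if a number of a shift passes 1 or a number of a turn 1, either way. A call with a gripper value outside its range is refused whole. "gripper" is the gripper command: -1 is shut, 1 is fully open, values between are in proportion, set as the call begins (left out, the last holds). The fingers move at their own pace and stop on an object; "grip_force" is the grip in N (left out, the last holds). Time passes only in rows, so rows that do not move let the fingers close. It gives the time, the measured TCP pose, the force and the opening at its end, in the units of the state.
- ctrl.get_state(): the state, without advancing time (a new reading comes with each control period).
- ctrl.grab_frame(name): name is "scene" or "side" or "wrist"; returns a dict with "frame" (400x640x3 uint8, red, green, blue), "depth" (400x640 float32, m along the optical axis (not along the pixel's ray), 0 where there is no reading), "vfov" (degrees; the focal length in pixels is half the picture's height over the tangent of half this angle, whatever the lens; pixels are square), "cx", "cy" (the principal point, pixels), "k1" (the pictures are not rectified: a ray, as slopes to the right and down, at radius r is drawn at 1 + k1 r^2 times it, then the intrinsics apply), "xyz" and "rotation" of the camera in the world; the wrist camera has in their place "mount" (4x4, takes a point from camera to tool coordinates, whose origin is the TCP and whose axes are the flange's). Camera axes: x right, y down, z forward; pixel columns grow to the right and rows downward; lengths in m; the calibration is good to about 2 mm. A picture is of the moment at which its call begins: read the wrist's pose just before it.
- ctrl.job_done(): hands the job in, once; it reports no verdict.
The state is a dict: "time": time; "joint_positions": joint angles; "dq": joint speeds; "joint_torque": joint torques, N m; "position": TCP position; "tcp_rot": TCP orientation; "wrist_force": force on the tool from outside, world axes, zero at the start; "wrist_torque": the same for the moment, N m; "finger_gap": finger opening in m.
Only numpy, scipy, OpenCV 4.12 (cv2) and the standard library are available. Lean on these libraries where they do the work, as an engineer would, in place of code of your own. Each camera call takes 0.05 s, during which the arm holds its last target.

## Working session

There is one attempt and no reset: what is moved stays moved. The work goes in short steps, Python scripts to look and compute and a tool call to move; the robot and the scene stay as the last step left them, time stands still between calls to the robot, and variables do not carry over. Pictures are saved under pics/ and viewed, and the job is handed in when it is done.

Besides the shell and the picture viewer there is one more tool, called after "Request:" by a JSON object that holds its "fn" and its "kwargs", one argument or row to a line. jog_arm: Moves the arm, as the interface text tells. Its arguments: {"type":"object","properties":{"moves":{"type":"array","items":{"type":"array","items":{"type":"number"}}},"gripper":{"type":"number"},"grip_force":{"type":"number"}},"required":["moves"]}

```bash
mkdir -p pics; ls; cat > h.py <<'E'
import numpy as np, cv2
from cell import ctrl
def K(f):
    fl=200/np.tan(np.radians(f["vfov"])/2); return fl
def grab(n):
    f=ctrl.grab_frame(n); return f
def campose(f,st=None):
    if "xyz" in f:
        R=np.array(f["rotation"]); 
        if R.shape!=(3,3): R=rpy(R)
        return R,np.array(f["xyz"])
    st=st or ctrl.get_state()
    T=np.eye(4); T[:3,:3]=rpy(st["tcp_rot"]); T[:3,3]=st["position"]
    M=T@np.array(f["mount"]); return M[:3,:3],M[:3,3]
def rpy(r):
    r=np.array(r)
    if r.shape==(3,3): return r
    from scipy.spatial.transform import Rotation as Ro
    return Ro.from_euler('xyz',r).as_matrix()
def slopes(f,uv):
    uv=np.atleast_2d(np.array(uv,float)); fl=K(f)
    d=(uv-[f["cx"],f["cy"]])/fl; s=d.copy()
    for _ in range(20):
        s=d/(1+f["k1"]*(s**2).sum(1,keepdims=True))
    return s
def ray(f,uv,P=None):
    R,t=P if P else campose(f); s=slopes(f,uv)
    return np.c_[s,np.ones(len(s))]@R.T,t
def onplane(f,uv,z,P=None):
    d,t=ray(f,uv,P); return t+d*((z-t[2])/d[:,2])[:,None]
def proj(f,p,P=None):
    R,t=P if P else campose(f); c=(np.atleast_2d(p)-t)@R
    s=c[:,:2]/c[:,2:]; s=s*(1+f["k1"]*(s**2).sum(1,keepdims=True))
    return s*K(f)+[f["cx"],f["cy"]]
def cloud(f,P=None):
    R,t=P if P else campose(f)
    v,u=np.mgrid[0:400,0:640]; uv=np.c_[u.ravel(),v.ravel()]
    s=slopes(f,uv); z=f["depth"].ravel()[:,None]
    return (np.c_[s,np.ones(len(s))]*z@R.T+t).reshape(400,640,3)
def save(n,im): cv2.imwrite("pics/"+n,cv2.cvtColor(im,cv2.COLOR_RGB2BGR))
E
python3 - <<'E'
from h import *
import pickle
print(ctrl.get_state())
d={}
for n in("scene","side","wrist"):
    f=grab(n); save(n+"0.png",f["frame"]); d[n]=f
    print(n,{k:v for k,v in f.items() if k not in("frame","depth")})
pickle.dump(d,open("f0.pkl","wb"))
E
```

```text
pics
{'time': 0.0, 'joint_positions': array([-1.19699979e+00,  4.23859877e-01,  1.63069178e+00, -2.12647191e-06,
        1.08859863e+00, -1.90169960e-02]), 'dq': array([-0.00010353,  0.00078642,  0.00092848,  0.00173202, -0.00055217,
        0.00075958]), 'joint_torque': array([-2.54693459e-04, -5.57383418e+01, -2.81738448e+01,  3.87981913e-05,
        7.35645153e-03, -1.56104795e-05]), 'position': array([ 0.23905632, -0.57688103,  0.23053311]), 'tcp_rot': array([-3.14003527e+00, -2.77375997e-05,  3.92814500e-01]), 'wrist_force': array([ 0.70531319, -0.08811115, -0.1082765 ]), 'wrist_torque': array([ 0.02907302, -0.03112766,  0.01136745]), 'finger_gap': 0.08528548415250678}
scene {'vfov': 51.50851781742398, 'cx': 319.7233569384493, 'cy': 196.2750395315116, 'k1': -0.09334553714992393, 'xyz': array([ 1.24190838, -0.26998107,  0.91964199]), 'rotation': array([-2.35583521, -0.01952608,  1.27188691])}
side {'vfov': 42.65796006280682, 'cx': 310.87571092927294, 'cy': 203.10421667426883, 'k1': -0.15313412351721312, 'xyz': array([0.1240218 , 1.14091782, 0.86737232]), 'rotation': array([-2.06921219,  0.02104818, -2.83818292])}
wrist {'vfov': 71.79525197394419, 'cx': 320.66230815657656, 'cy': 204.0408718331517, 'k1': -0.04677889078883352, 'mount': array([[-1.21750335e-04, -9.56413602e-01, -2.92015423e-01,
         7.41519700e-02],
       [ 9.99999990e-01, -1.36595168e-04,  3.04475081e-05,
         1.49247417e-03],
       [-6.90083065e-05, -2.92015416e-01,  9.56413609e-01,
        -1.42127029e-01],
       [ 0.00000000e+00,  0.00000000e+00,  0.00000000e+00,
         1.00000000e+00]])}
```

View pics/scene0.png

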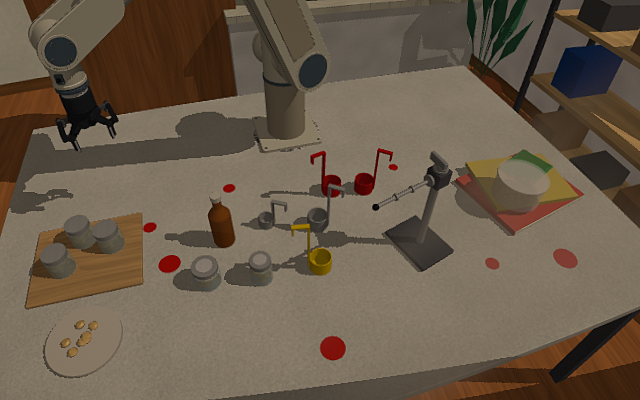

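View pics/side0.png

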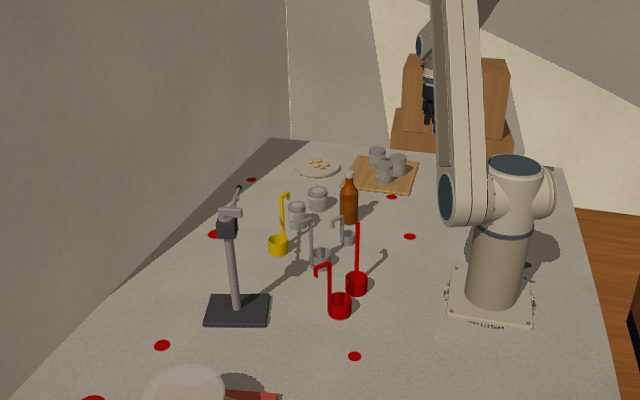

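View pics/wrist0.png

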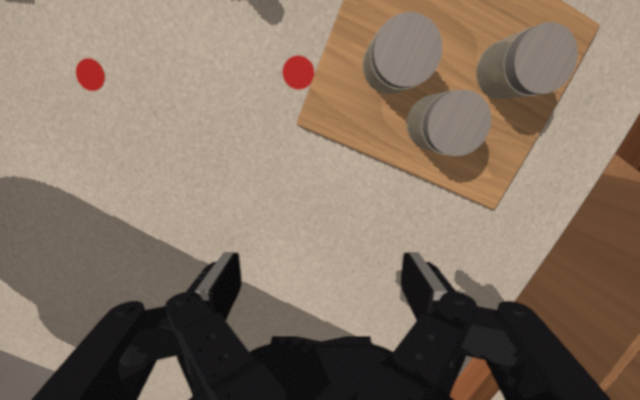

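The scene shows the stand at (420,240) with its head at (438,178) and its arm running to a ball at (376,207). Candidates for the scoop:
- tall steel scoop: cup (318,219), hook (333,187)
- small steel scoop: cup (266,220)
- red scoops: (331,185) and (365,183)
- yellow scoop: (320,262)

By the description I choose the tall steel one at (318,219). I'll check that in a crop.

```bash
python3 - <<'E'
from h import *
import pickle
d=pickle.load(open("f0.pkl","rb"))
a=cv2.resize(d["scene"]["frame"][135:285,230:470],None,fx=3.3,fy=3.3,interpolation=cv2.INTER_CUBIC); save("c1.png",a)
a=cv2.resize(d["side"]["frame"][175:335,195:375],None,fx=3.5,fy=3.5,interpolation=cv2.INTER_CUBIC); save("c2.png",a)
E
```

```text
(no output)
```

View pics/c1.png

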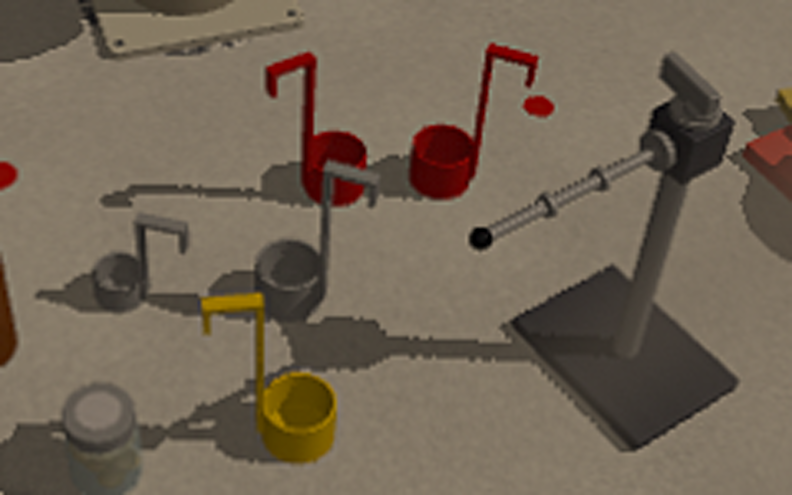

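View pics/c2.png

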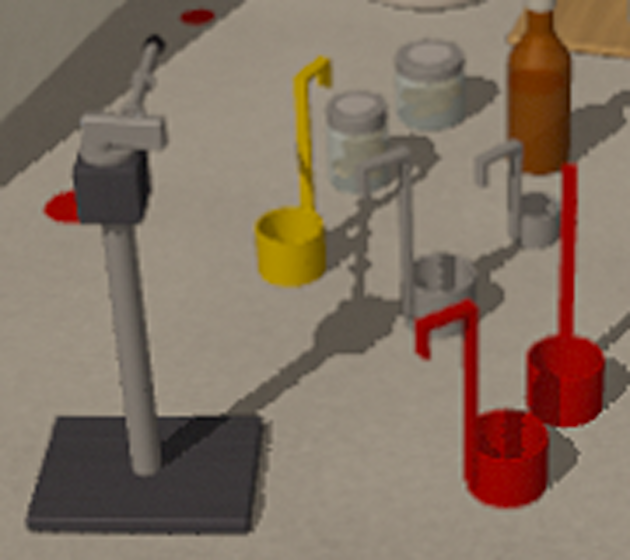

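The crops confirm it: the scoop at scene (318,219) is the tall grey steel one. Next I'll measure it.

```bash
python3 - <<'E'
from h import *
import pickle
d=pickle.load(open("f0.pkl","rb"))
np.set_printoptions(precision=4,suppress=True)
for n in("scene","side"):
    f=d[n]; C=cloud(f); print(n, "table z", np.median(C[300:330,350:400,2]) )
    # hot spots
    pts={"scene":{"ball":(376,207),"cam":(438,158),"head":(436,178),"cup":(318,219),"top":(333,187),"small":(266,220),"smallh":(280,205),"jarw":(205,262),"jars":(260,257),"cap":(216,197)},
     "side":{"cam":(230,212),"cup":(321,258),"top":(308,222),"small":(347,237)}}[n]
    for k,(u,v) in pts.items():
        print(k, C[v,u], np.nanmedian(C[v-1:v+2,u-1:u+2].reshape(-1,3),0))
    # scoop cloud
    for nm,(cx,cy),r in (("scoop",(0,0),0),):
        pass
    m=(C[...,2]>0.02)&(C[...,0]>0.3)&(C[...,0]<0.9)&(C[...,1]>-0.6)&(C[...,1]<0.4)&(f["depth"]>0)
    P=C[m]; 
    H,xe,ye=np.histogram2d(P[:,0],P[:,1],bins=[np.arange(.3,.9,.02),np.arange(-.6,.42,.02)])
    print("x\\y from -.6 step .02");
    for i in range(H.shape[0]): print("%.2f "%xe[i]+"".join(" .:*#"[min(4,int(np.ceil(np.log2(h+1)/2)))] for h in H[i]))
E
```

```text
scene table z 0.0005149141768957533
ball [0.6859 0.0436 0.2657] [0.6859 0.0435 0.2657]
cam [0.6156 0.2255 0.308 ] [0.6157 0.2255 0.3079]
head [0.6444 0.213  0.273 ] [0.6432 0.2133 0.2718]
cup [ 0.4639 -0.0169  0.0074] [ 0.4617 -0.0161  0.0044]
top [0.5069 0.0081 0.171 ] [0.508  0.0081 0.1727]
small [ 0.4211 -0.1645  0.0027] [ 0.4218 -0.1645  0.0032]
smallh [ 0.4665 -0.1278  0.1016] [ 0.4641 -0.1253  0.1012]
jarw [ 0.5766 -0.3491  0.0688] [ 0.5772 -0.3491  0.0698]
jars [ 0.6105 -0.2139  0.0838] [ 0.6083 -0.2139  0.0816]
cap [ 0.4688 -0.29    0.1797] [ 0.4692 -0.29    0.18  ]
x\y from -.6 step .02
0.30 ##*                                               
0.32                                 **:               
0.34                               :*  * .**:          
0.36 *.                           **# .: *  *          
0.38 **                              ::  *:*#          
0.40 *#                  .*:             .****.        
0.42 #*                  : :                 :         
0.44               :*:   :*#*   :**                    
0.46              *###      **  * *:             
[... 2383 characters left out ...]
 *            *#*      
0.64                   ..     .*::     .***   .:.      
0.66                                 *:::.             
0.68                                 :                 
0.70                                                   
0.72                                                   
0.74                                                   
0.76                                                   
0.78                                                   
0.80                                                   
0.82                                                   
0.84                                                   
0.86                                                   
0.88
```

```bash
cat > meas.py <<'E'
from h import *
from scipy.optimize import least_squares
def circ(P,r):
    return least_squares(lambda q:np.hypot(P[:,0]-q[0],P[:,1]-q[1])-r,P[:,:2].mean(0),loss='soft_l1',f_scale=.002).x
def box(P,x,y,z): return P[(P[:,0]>x[0])&(P[:,0]<x[1])&(P[:,1]>y[0])&(P[:,1]<y[1])&(P[:,2]>z[0])&(P[:,2]<z[1])]
def line(P):
    c=P.mean(0); w=np.linalg.svd(P-c)[2][0]; return c,w
E
python3 - <<'E'
from meas import *
import pickle
d=pickle.load(open("f0.pkl","rb"))
np.set_printoptions(precision=4,suppress=True)
for n in("scene","side"):
    f=d[n]; C=cloud(f); P=C[f["depth"]>0]
    print("==",n)
    q=box(P,(.41,.53),(-.02,.1),(.006,.045))
    # scoop
    cu=box(P,(.42,.55),(-.01,.08),(.01,.044)); cu=cu[(cu[:,0]<.52)]
    print("cup",len(cu),circ(cu,.03), cu.min(0),cu.max(0))
    h=box(P,(.46,.56),(-.04,.12),(.06,.16)); print("handle",len(h),np.median(h,0))
    t=box(P,(.46,.56),(-.04,.14),(.166,.18)); c,w=line(t[:,:2]); print("top",len(t),c,w,np.arctan2(w[1],w[0]),t.min(0),t.max(0))
    sm=box(P,(.38,.46),(-.22,-.13),(.01,.032)); print("small",len(sm),circ(sm,.023)); 
    # stand
    po=box(P,(.55,.75),(.18,.36),(.03,.22)); print("post",len(po),circ(po,.011))
    ar=box(P,(.58,.72),(.0,.19),(.24,.28)); c,w=line(ar[:,:2]); print("arm",len(ar),c,w,"yawstand",np.arctan2(w[1],w[0]),ar.min(0),ar.max(0))
    cm=box(P,(.55,.7),(.18,.30),(.303,.315)); c,w=line(cm[:,:2]); print("camtop",len(cm),c,w,np.arctan2(w[1],w[0]),cm.min(0),cm.max(0))
    print("rect",cv2.minAreaRect((cm[:,:2]*1000).astype(np.float32)))
    ba=box(P,(.66,.72),(.02,.06),(.24,.28)); print("ball",ba.mean(0))
    for nm,X,Y,r,z in (("jw",(.5,.66),(-.42,-.30),.035,(.01,.05)),("js",(.55,.68),(-.26,-.16),.029,(.01,.06)),("bot",(.42,.54),(-.34,-.23),.03,(.01,.1))):
        b=box(P,X,Y,z); print(nm,len(b),circ(b,r))
    for nm,X,Y in (("red1",(.3,.4),(-.02,.12)),("red2",(.3,.45),(.1,.3)),("yel",(.56,.68),(-.1,.1))):
        b=box(P,X,Y,(.02,.3)); print(nm,b.min(0),b.max(0))
E
```

```text
== scene
cup 82 [ 0.4817 -0.0268] [ 0.4555 -0.0093  0.0101] [0.5059 0.003  0.0438]
handle 93 [ 0.5022 -0.001   0.1256]
top 77 [0.5113 0.0143] [0.6201 0.7846] 0.9019876184891301 [ 0.494  -0.0048  0.1669] [0.5285 0.0334 0.175 ]
small 154 [ 0.4352 -0.1672]
post 394 [0.6399 0.2189]
arm 303 [0.6646 0.1094] [ 0.2787 -0.9604] yawstand -1.2883461420582278 [0.6362 0.0369 0.2526] [0.6897 0.1898 0.2697]
camtop 104 [0.616  0.2278] [0.9892 0.1469] 0.14744039722045632 [0.587  0.2203 0.3034] [0.6432 0.2372 0.3118]
rect ((614.9010009765625, 229.00839233398438), (56.9042854309082, 13.359594345092773), 6.537613391876221)
ball [0.6831 0.0459 0.2639]
jw 275 [ 0.5849 -0.3544]
js 251 [ 0.6129 -0.2169]
bot 472 [ 0.4612 -0.2925]
red1 [ 0.3233 -0.0139  0.0203] [0.3869 0.0866 0.1756]
red2 [0.3417 0.1299 0.0201] [0.4245 0.2205 0.1743]
yel [ 0.5951 -0.1     0.0203] [0.68   0.0999 0.2697]
== side
cup 101 [ 0.4833 -0.0205] [ 0.4513 -0.0091  0.011 ] [0.5047 0.0112 0.0435]
handle 139 [0.4985 0.0071 0.1194]
top 63 [0.5102 0.0222] [0.615  0.7885] 0.9084092659666025 [0.4932 0.0019 0.1661] [0.5287 0.0407 0.1746]
small 158 [ 0.4354 -0.1612]
post 575 [0.6259 0.2347]
arm 117 [0.6628 0.1011] [-0.278   0.9606] yawstand 1.8524635423422642 [0.6427 0.0459 0.2521] [0.6871 0.1593 0.2703]
camtop 93 [0.6115 0.2362] [-0.989  -0.1482] -2.9928806019533427 [0.5843 0.2244 0.303 ] [0.6419 0.2442 0.3098]
rect ((612.5767822265625, 235.8500518798828), (57.15567398071289, 16.44906997680664), 7.213974952697754)
ball [0.6771 0.0512 0.2635]
jw 224 [ 0.5865 -0.3502]
js 195 [ 0.6156 -0.2136]
bot 421 [ 0.4616 -0.2895]
red1 [ 0.3238 -0.0113  0.02  ] [0.383  0.0977 0.1735]
red2 [0.3436 0.1336 0.0202] [0.4249 0.2255 0.1761]
yel [ 0.5932 -0.0987  0.0202] [0.6792 0.098  0.2678]
```

The two views differ by a few mm. The stand's yaw is about 0.28, its axis is near (0.627, 0.232), the cam starts at about 0.135 rad, and the scoop's yaw is about 0.905. I'll move up over the cam with tool yaw turning toward 3.29, so that joint 6 keeps room for the clockwise turn, and refine with the wrist camera.

Request:
{"fn": "jog_arm", "kwargs": {
  "moves": [
    [0.23, 0.3, 0.7, 0, 0, 1],
    [0.23, 0.48, 0.7, 0, 0, 1],
    [0.23, 0.48, 0.7, 0, 0, 1],
    [0.23, 0.48, 0.7, 0, 0, 1],
    [0.23, 0.48, 0, 0, 0, 1],
    [0.23, 0.48, 0, 0, 0, 1],
    [0.23, 0.48, 0, 0, 0, 1],
    [0.23, 0.48, 0, 0, 0, 1],
    [0.23, 0.48, 0, 0, 0, 1],
    [0.23, 0.48, 0, 0, 0, 1],
    [0.23, 0.48, 0, 0, 0, 1],
    [0.23, 0.48, 0, 0, 0, 1],
    [0.23, 0.48, 0, 0, 0, 1],
    [0.23, 0.48, 0, 0, 0, 1],
    [0.23, 0.48, 0, 0, 0, 1],
    [0.23, 0.48, 0, 0, 0, 1],
    [0.23, 0.48, 0, 0, 0, 1],
    [0.23, 0.48, 0, 0, 0, 1],
    [0.23, 0.48, 0, 0, 0, 1],
    [0.23, 0.48, 0, 0, 0, 1]
  ],
  "gripper": 1
}}

```text
time: 2.65
position: [0.5154, -0.0112, 0.3991]
tcp_rot: [-3.141, -0.0, 2.491]
wrist_force: [0.4, -0.6, 0.5]
finger_gap: 0.0858
```

Request:
{"fn": "jog_arm", "kwargs": {
  "moves": [
    [0.23, 0.5, 0, 0, 0, 1],
    [0.23, 0.5, 0, 0, 0, 1],
    [0.23, 0.5, 0, 0, 0, 1],
    [0.23, 0.5, 0, 0, 0, 1],
    [0.23, 0.5, 0, 0, 0, 1],
    [0.23, 0.5, 0, 0, 0, 1],
    [0.23, 0.5, 0, 0, 0, 1],
    [0.23, 0.5, 0, 0, 0, 0.65],
    [0, 0, 0, 0, 0, 0],
    [0, 0, 0, 0, 0, 0]
  ],
  "gripper": 0.2
}}

```text
time: 3.9
position: [0.6253, 0.2274, 0.3988]
tcp_rot: [-3.141, -0.001, -2.995]
wrist_force: [-0.4, -0.8, 0.0]
finger_gap: 0.0511
```

```bash
python3 - <<'E'
from h import *
import pickle
st=ctrl.get_state(); f=grab("wrist"); save("w1.png",f["frame"]); f["st"]=st; pickle.dump(f,open("w1.pkl","wb")); print(st["position"],st["tcp_rot"],st["joint_positions"])
E
```

```text
[0.62530825 0.22744228 0.39882668] [-3.14110568e+00 -1.04630529e-03 -2.99543795e+00] [ 3.31096412e-01  3.53950188e-01  1.34910240e+00 -2.88744313e-04
  1.43965808e+00 -1.38581696e+00]
```

View pics/w1.png

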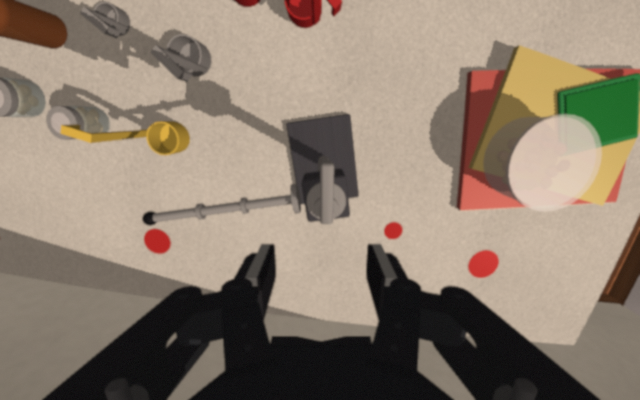

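The wrist picture shows the cam bar at u 321-334, v 165-222, on its round hub at (326,200). The arm runs to its ball at (150,217), with collars at (243,205) and (200,211).

```bash
python3 - <<'E'
from meas import *
import pickle
np.set_printoptions(precision=4,suppress=True)
f=pickle.load(open("w1.pkl","rb")); P=campose(f,f["st"]); C=cloud(f,P)
g=f["frame"]; save("w1c.png",cv2.resize(g[150:235,130:370],None,fx=3.3,fy=3.3,interpolation=cv2.INTER_CUBIC))
ok=f["depth"]>0
m=ok&(C[...,2]>.300)&(C[...,2]<.316); v,u=np.nonzero(m); s=(v<240); print("bar px",u[s].min(),u[s].max(),v[s].min(),v[s].max(), np.median(C[m][:,2]))
uv=np.c_[u[s],v[s]]; X=onplane(f,uv,.308,P)[:,:2]
r=cv2.minAreaRect((X*1000).astype(np.float32)); print(r)
# head/hub
m=ok&(C[...,2]>.26)&(C[...,2]<.2995); v,u=np.nonzero(m); s=(v<240)&(u>280)&(u<380)
for n,z in(("arm .26",None),):
    m2=ok&(C[...,2]>.245)&(C[...,2]<.275); v,u=np.nonzero(m2); s=(u<285)&(v<240)
    X=onplane(f,np.c_[u[s],v[s]],.26,P)[:,:2]; c,w=line(X); print("arm",c,w,len(X)); 
    ux=w if w[1]>0 else -w
    t=(X-c)@ux; n_=np.array([-ux[1],ux[0]]); o=(X-c)@n_
    for a in np.arange(t.min(),t.max(),.004):
        k=(t>=a)&(t<a+.004)
        if k.sum(): print("%.3f n%d w%.4f"%(a,k.sum(),o[k].max()-o[k].min()),c+ux*(a+.002))
E
```

```text
bar px 320 333 162 224 0.3073513781477337
((612.4146118164062, 229.0709991455078), (55.91397476196289, 11.328010559082031), 8.3273344039917)
arm [0.66   0.1118] [ 0.2734 -0.9619] 1444
-0.080 n30 w0.0119 [0.6814 0.0365]
-0.076 n45 w0.0143 [0.6803 0.0403]
-0.072 n47 w0.0156 [0.6792 0.0442]
-0.068 n45 w0.0143 [0.6781 0.048 ]
-0.064 n32 w0.0107 [0.6771 0.0519]
-0.060 n32 w0.0097 [0.676  0.0557]
-0.056 n33 w0.0104 [0.6749 0.0596]
-0.052 n32 w0.0097 [0.6738 0.0634]
-0.048 n32 w0.0102 [0.6727 0.0673]
-0.044 n32 w0.0097 [0.6716 0.0711]
-0.040 n33 w0.0104 [0.6705 0.075 ]
-0.036 n30 w0.0095 [0.6694 0.0788]
-0.032 n35 w0.0103 [0.6683 0.0827]
-0.028 n31 w0.0095 [0.6672 0.0865]
-0.024 n33 w0.0096 [0.6661 0.0903]
-0.020 n36 w0.0138 [0.665  0.0942]
-0.016 n54 w0.0163 [0.6639 0.098 ]
-0.012 n51 w0.0161 [0.6628 0.1019]
-0.008 n33 w0.0107 [0.6617 0.1057]
-0.004 n29 w0.0092 [0.6606 0.1096]
-0.000 n30 w0.0083 [0.6596 0.1134]
0.004 n31 w0.0091 [0.6585 0.1173]
0.008 n30 w0.0083 [0.6574 0.1211]
0.012 n30 w0.0091 [0.6563 0.125 ]
0.016 n28 w0.0083 [0.6552 0.1288]
0.020 n34 w0.0102 [0.6541 0.1327]
0.024 n34 w0.0095 [0.653  0.1365]
0.028 n38 w0.0117 [0.6519 0.1404]
0.032 n56 w0.0172 [0.6508 0.1442]
0.036 n57 w0.0172 [0.6497 0.1481]
0.040 n36 w0.0117 [0.6486 0.1519]
0.044 n36 w0.0103 [0.6475 0.1558]
0.048 n33 w0.0095 [0.6464 0.1596]
0.052 n35 w0.0101 [0.6453 0.1635]
0.056 n33 w0.0093 [0.6442 0.1673]
0.060 n35 w0.0103 [0.6432 0.1711]
0.064 n35 w0.0093 [0.6421 0.175 ]
0.068 n34 w0.0101 [0.641  0.1788]
0.072 n33 w0.0094 [0.6399 0.1827]
0.076 n36 w0.0102 [0.6388 0.1865]
0.080 n5 w0.0043 [0.6377 0.1904]
```

View pics/w1c.png

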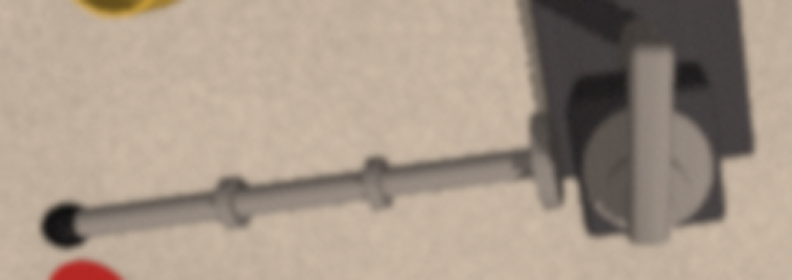

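Request:
{"fn": "jog_arm", "kwargs": {
  "moves": [
    [-0.017, 0.057, -0.45, 0, 0, 0],
    [0, 0, -0.5, 0, 0, 0],
    [0, 0, -0.5, 0, 0, 0],
    [0, 0, -0.25, 0, 0, 0],
    [0, 0, -0.13, 0, 0, 0],
    [0, 0, 0, 0, 0, 0],
    [0, 0, 0, 0, 0, 0]
  ]
}}

```text
time: 4.82
position: [0.6252, 0.2314, 0.2907]
tcp_rot: [3.141, 0.002, -2.995]
wrist_force: [-0.4, -1.0, 0.5]
finger_gap: 0.0512
```

Request:
{"fn": "jog_arm", "kwargs": {
  "moves": [
    [0, 0, 0, 0, 0, 0],
    [0, 0, 0, 0, 0, 0],
    [0, 0, 0, 0, 0, 0],
    [0, 0, 0, 0, 0, 0],
    [0, 0, 0, 0, 0, 0]
  ],
  "gripper": -1,
  "grip_force": 20
}}

```text
time: 5.45
position: [0.6247, 0.2322, 0.2902]
tcp_rot: [3.14, 0.001, -2.995]
wrist_force: [-2.4, 4.8, 3.5]
finger_gap: 0.0116
```

```bash
python3 - <<'E'
from h import *
st=ctrl.get_state(); f=grab("wrist"); save("w2.png",f["frame"]); print(st["time"],st["position"],st["tcp_rot"],st["wrist_force"],st["wrist_torque"],st["finger_gap"])
E
```

```text
5.45 [0.62466264 0.23218383 0.29016147] [ 3.14018978e+00  8.74808552e-04 -2.99459049e+00] [-2.36705921  4.8169558   3.48560199] [ 0.78969943  0.32793793 -0.17348087] 0.01158291047431735
```

View pics/w2.png

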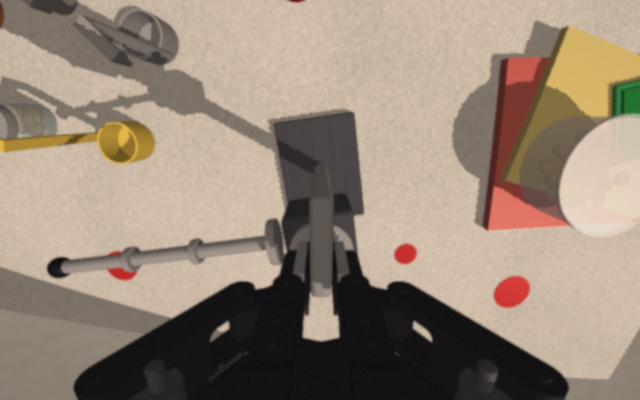

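The fingers have gripped the bar (gap 11.6 mm, forces small). The bar sits between the pads at (320,240). I'll turn it clockwise.

Request:
{"fn": "jog_arm", "kwargs": {
  "moves": [
    [0, 0, 0, 0, 0, -0.5],
    [0, 0, 0, 0, 0, -0.7],
    [0, 0, 0, 0, 0, -0.7],
    [0, 0, 0, 0, 0, -0.7],
    [0, 0, 0, 0, 0, -0.7],
    [0, 0, 0, 0, 0, -0.7]
  ]
}}

```text
time: 6.25
position: [0.6246, 0.2324, 0.2902]
tcp_rot: [3.14, 0.0, 2.868]
wrist_force: [-1.4, 6.2, 2.6]
finger_gap: 0.0113
```

Request:
{"fn": "jog_arm", "kwargs": {
  "moves": [
    [0, 0, 0, 0, 0, -0.7],
    [0, 0, 0, 0, 0, -0.7],
    [0, 0, 0, 0, 0, -0.7],
    [0, 0, 0, 0, 0, -0.7],
    [0, 0, 0, 0, 0, -0.7],
    [0, 0, 0, 0, 0, -0.7],
    [0, 0, 0, 0, 0, -0.7],
    [0, 0, 0, 0, 0, -0.7],
    [0, 0, 0, 0, 0, -0.7],
    [0, 0, 0, 0, 0, -0.7],
    [0, 0, 0, 0, 0, -0.7],
    [0, 0, 0, 0, 0, -0.6],
    [0, 0, 0, 0, 0, 0]
  ]
}}

```text
time: 7.88
position: [0.6248, 0.2326, 0.2902]
tcp_rot: [3.14, -0.002, 2.0]
wrist_force: [-0.4, 6.1, 3.1]
finger_gap: 0.0117
```

```bash
python3 - <<'E'
from h import *
st=ctrl.get_state(); f=grab("wrist"); save("w3.png",f["frame"]); print(st["time"],st["position"],st["tcp_rot"],st["wrist_force"],st["wrist_torque"],st["finger_gap"],st["joint_positions"])
E
```

```text
7.875 [0.62481405 0.23264893 0.29017911] [ 3.13966642e+00 -1.65572857e-03  1.99998614e+00] [-0.37909259  6.1030418   3.12171463] [ 1.08115755  0.19115635 -0.06151456] 0.011672208954803675 [ 0.33777116  0.42860681  1.47898254  0.00193447  1.23223685 -0.09205794]
```

View pics/w3.png

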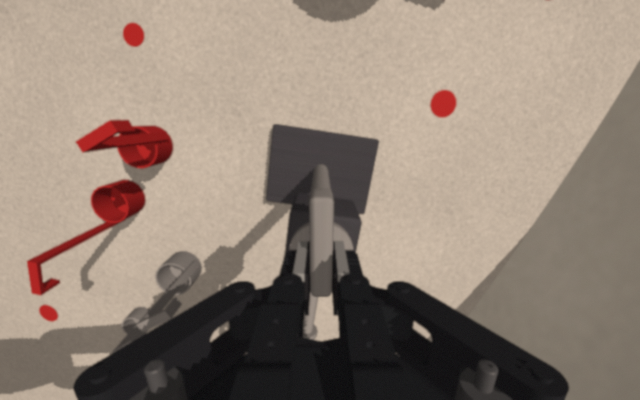

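Request:
{"fn": "jog_arm", "kwargs": {
  "moves": [
    [0, 0, 0, 0, 0, -0.4],
    [0, 0, 0, 0, 0, -0.4],
    [0, 0, 0, 0, 0, -0.2],
    [0, 0, 0, 0, 0, 0],
    [0, 0, 0, 0, 0, 0]
  ]
}}

```text
time: 8.55
position: [0.6249, 0.2327, 0.2902]
tcp_rot: [3.14, -0.002, 1.897]
wrist_force: [-0.9, 6.4, 3.0]
finger_gap: 0.0112
```

```bash
python3 - <<'E'
from h import *
st=ctrl.get_state(); print(st["time"],st["position"],st["tcp_rot"],st["wrist_force"],st["wrist_torque"],st["finger_gap"])
E
```

```text
8.55 [0.62486281 0.2326836  0.29016933] [ 3.13970518e+00 -1.60716056e-03  1.89712435e+00] [-0.89053697  6.36520428  2.97685869] [1.13437939 0.23771993 0.54551745] 0.011184824061339263
```

The twist moment jumped from -0.06 to 0.55 Nm at yaw 1.897, which puts the cam at its stop. I'll release, rise and look.

Request:
{"fn": "jog_arm", "kwargs": {
  "moves": [
    [0, 0, 0, 0, 0, 0],
    [0, 0, 0, 0, 0, 0],
    [0, 0, 0, 0, 0, 0],
    [0, 0, 0.5, 0, 0, 0],
    [0, 0, 0.9, 0, 0, 0],
    [0, 0, 0.6, 0, 0, 0],
    [0, 0, 0, 0, 0, 0],
    [0, 0, 0, 0, 0, 0]
  ],
  "gripper": 0.2
}}

```text
time: 9.55
position: [0.6242, 0.2309, 0.4085]
tcp_rot: [-3.14, 0.0, 1.895]
wrist_force: [-0.1, 0.6, -1.2]
finger_gap: 0.0513
```

```bash
python3 - <<'E'
from meas import *
import pickle
np.set_printoptions(precision=4,suppress=True)
st=ctrl.get_state(); f=grab("wrist"); f["st"]=st; save("w4.png",f["frame"]); print(st["time"],st["position"],st["tcp_rot"])
pickle.dump(f,open("w4.pkl","wb")); P=campose(f,st); C=cloud(f,P); ok=f["depth"]>0
m=ok&(C[...,2]>.300)&(C[...,2]<.316); v,u=np.nonzero(m); s=(v<240)
X=onplane(f,np.c_[u[s],v[s]],.308,P)[:,:2]; print(len(X),cv2.minAreaRect((X*1000).astype(np.float32)),line(X))
for n in("scene","side"):
    f=grab(n); save(n+"4.png",f["frame"]); pickle.dump(f,open(n+"4.pkl","wb"))
E
```

```text
9.55 [0.6242 0.2309 0.4085] [-3.1402  0.0002  1.8953]
771 ((620.5821533203125, 243.01882934570312), (11.719095230102539, 54.9361457824707), 19.030887603759766) (array([0.6205, 0.2436]), array([ 0.3461, -0.9382]))
```

View pics/w4.png

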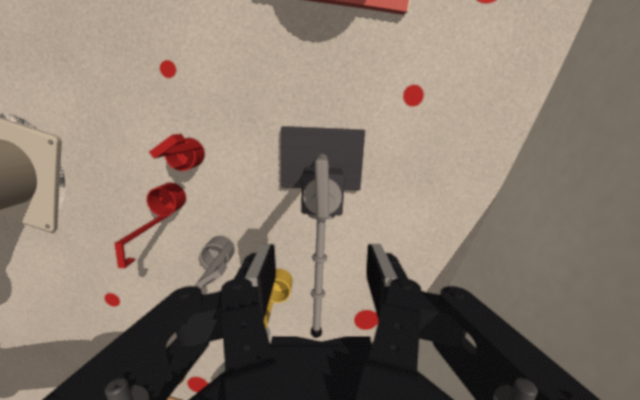

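View pics/scene4.png

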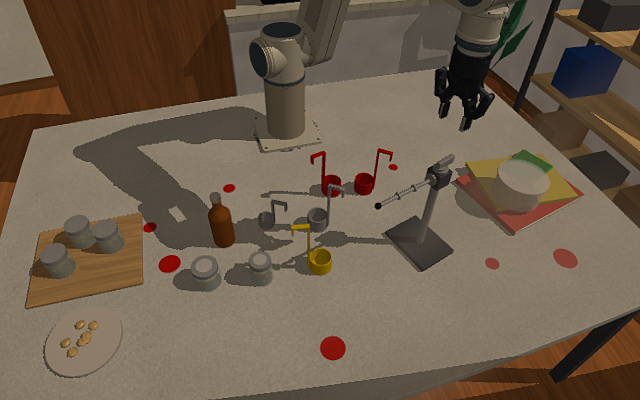

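The cam now stands at about 1.51 rad. In the wrist picture the arm runs down from the head at (321,195) to collars at (320,265) and (318,292) and its ball at (316,332). I'll measure the collars and the scoop.

```bash
python3 - <<'E'
from meas import *
import pickle
np.set_printoptions(precision=4,suppress=True)
f=pickle.load(open("w4.pkl","rb")); P=campose(f,f["st"]); C=cloud(f,P); ok=f["depth"]>0
m=ok&(C[...,2]>.245)&(C[...,2]<.276); v,u=np.nonzero(m); s=(v>212)&(v<340)&(u>300)&(u<340)
X=onplane(f,np.c_[u[s],v[s]],.26,P)[:,:2]; c,w=line(X); ux=w if w[1]>0 else -w; print("arm",c,ux,len(X))
t=(X-c)@ux; n_=np.array([-ux[1],ux[0]]); o=(X-c)@n_
A=np.array([.6244,.2312])
for a in np.arange(t.min(),t.max(),.003):
    k=(t>=a)&(t<a+.003)
    if k.sum(): print("%.4f d%.4f w%.4f n%d"%(a,(A-(c+ux*(a+.0015)))@ux,np.ptp(o[k]),k.sum()))
print("perp off of A", (A-c)@n_)
for n in("scene","side"):
    f=pickle.load(open(n+"4.pkl","rb")); C=cloud(f); Q=C[f["depth"]>0]
    ar=box(Q,(.58,.72),(.0,.19),(.24,.28)); c,w=line(ar[:,:2]); print(n,"arm",c,w,ar.min(0),ar.max(0),"off",(A-c)@[abs(w[1]),abs(w[0])])
    ba=box(Q,(.64,.72),(.02,.062),(.24,.28)); print("ball",ba.mean(0),ba.min(0),ba.max(0))
E
```

```text
arm [0.6549 0.1284] [-0.2819  0.9594] 1166
-0.0909 d0.1966 w0.0091 n14
-0.0879 d0.1936 w0.0130 n21
-0.0849 d0.1906 w0.0143 n24
-0.0819 d0.1876 w0.0143 n23
-0.0789 d0.1846 w0.0142 n22
-0.0759 d0.1816 w0.0116 n16
-0.0729 d0.1786 w0.0091 n11
-0.0699 d0.1756 w0.0077 n12
-0.0669 d0.1726 w0.0090 n16
-0.0639 d0.1696 w0.0090 n16
-0.0609 d0.1666 w0.0089 n16
-0.0579 d0.1636 w0.0089 n16
-0.0549 d0.1606 w0.0089 n16
-0.0519 d0.1576 w0.0089 n16
-0.0489 d0.1546 w0.0088 n16
-0.0459 d0.1516 w0.0088 n16
-0.0429 d0.1486 w0.0088 n16
-0.0399 d0.1456 w0.0088 n16
-0.0369 d0.1426 w0.0100 n18
-0.0339 d0.1396 w0.0099 n17
-0.0309 d0.1366 w0.0111 n18
-0.0279 d0.1336 w0.0160 n27
-0.0249 d0.1306 w0.0172 n31
-0.0219 d0.1276 w0.0160 n30
-0.0189 d0.1246 w0.0147 n27
-0.0159 d0.1216 w0.0086 n18
-0.0129 d0.1186 w0.0085 n16
-0.0099 d0.1156 w0.0085 n16
-0.0069 d0.1126 w0.0097 n18
-0.0039 d0.1096 w0.0097 n18
-0.0009 d0.1066 w0.0097 n21
0.0021 d0.1036 w0.0096 n23
0.0051 d0.1006 w0.0084 n16
0.0081 d0.0976 w0.0084 n16
0.0111 d0.0946 w0.0083 n16
0.0141 d0.0916 w0.0084 n22
0.0171 d0.0886 w0.0083 n18
0.0201 d0.0856 w0.0141 n23

[... 228 characters left out ...]
86 w0.0092 n18
0.0501 d0.0556 w0.0092 n25
0.0531 d0.0526 w0.0092 n20
0.0561 d0.0496 w0.0092 n22
0.0591 d0.0466 w0.0092 n23
0.0621 d0.0436 w0.0091 n20
0.0651 d0.0406 w0.0091 n25
0.0681 d0.0376 w0.0090 n18
0.0711 d0.0346 w0.0179 n32
0.0741 d0.0316 w0.0290 n35
0.0771 d0.0286 w0.0301 n15
perp off of A 0.0002848512540262269
scene arm [0.6637 0.1124] [ 0.279  -0.9603] [0.6376 0.0429 0.2518] [0.6878 0.1896 0.2704] off -0.004610793702278375
ball [0.6818 0.0509 0.2639] [0.6735 0.0429 0.2543] [0.6878 0.0619 0.2704]
side arm [0.6582 0.1168] [-0.2827  0.9592] [0.6381 0.0491 0.2514] [0.6841 0.1799 0.2701] off -8.473536298648896e-05
ball [0.6754 0.056  0.2633] [0.6687 0.0491 0.2559] [0.6841 0.0596 0.2688]
```

Request:
{"fn": "jog_arm", "kwargs": {
  "moves": [
    [-0.3, -0.38, 0, 0, 0, -0.945],
    [-0.3, -0.38, 0, 0, 0, -0.945],
    [-0.3, -0.38, 0, 0, 0, -0.945],
    [-0.2, -0.38, 0, 0, 0, -0.945],
    [-0.2, -0.38, 0, 0, 0, -0.945],
    [-0.2, -0.38, 0, 0, 0, -0.945],
    [-0.14, -0.38, -0.45, 0, 0, -0.945],
    [-0.14, -0.38, -0.45, 0, 0, -0.945],
    [-0.14, -0.38, -0.45, 0, 0, -0.945],
    [-0.12, -0.4, -0.45, 0, 0, -0.945],
    [0, 0, 0, 0, 0, 0],
    [0, 0, 0, 0, 0, 0]
  ]
}}

```text
time: 11.2
position: [0.5028, 0.0024, 0.3019]
tcp_rot: [3.141, -0.0, 0.907]
wrist_force: [0.5, 0.3, 0.0]
finger_gap: 0.0514
```

```bash
python3 - <<'E'
from meas import *
import pickle
np.set_printoptions(precision=4,suppress=True)
st=ctrl.get_state(); f=grab("wrist"); f["st"]=st; save("w5.png",f["frame"]); print(st["time"],st["position"],st["tcp_rot"],st["wrist_force"])
pickle.dump(f,open("w5.pkl","wb")); P=campose(f,st); C=cloud(f,P); ok=f["depth"]>0
m=ok&(C[...,2]>.163)&(C[...,2]<.18); v,u=np.nonzero(m); print(u.min(),u.max(),v.min(),v.max())
X=onplane(f,np.c_[u,v],.172,P)[:,:2]; k=np.hypot(*(X-[.512,.018]).T)<.05; X=X[k]; print(len(X),cv2.minAreaRect((X*1000).astype(np.float32)),line(X))
E
```

```text
11.2 [0.5028 0.0024 0.3019] [ 3.1414 -0.0005  0.9071] [0.511  0.2871 0.0064]
11 479 75 389
527 ((508.71160888671875, 15.015119552612305), (44.137351989746094, 11.311641693115234), 51.95499801635742) (array([0.509 , 0.0152]), array([-0.62  , -0.7846]))
```

View pics/w5.png

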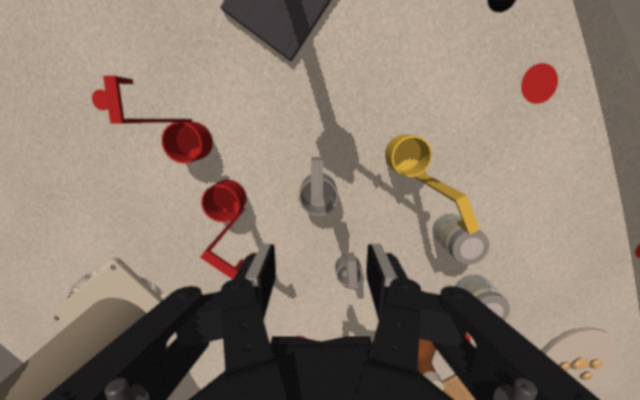

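The wrist picture shows the tall scoop centred at (318,190), its strap from the lip end (317,158) to the handle (318,207), square to the jaws. The red scoop's hook at (220,265) is well clear. The handle is at about (0.4968, -0.0003). I'll descend.

Request:
{"fn": "jog_arm", "kwargs": {
  "moves": [
    [-0.1, -0.045, -0.3, 0, 0, 0],
    [0, 0, -0.6, 0, 0, 0],
    [0, 0, -0.7, 0, 0, 0],
    [0, 0, -0.6, 0, 0, 0],
    [0, 0, -0.4, 0, 0, 0],
    [0, 0, -0.23, 0, 0, 0],
    [0, 0, 0, 0, 0, 0],
    [0, 0, 0, 0, 0, 0]
  ]
}}

```text
time: 12.25
position: [0.4972, -0.0005, 0.1328]
tcp_rot: [3.14, -0.001, 0.906]
wrist_force: [0.7, 0.1, 0.2]
finger_gap: 0.0511
```

```bash
python3 - <<'E'
from meas import *
np.set_printoptions(precision=4,suppress=True)
st=ctrl.get_state(); print(st["time"],st["position"],st["tcp_rot"],st["wrist_force"])
f=grab("wrist"); save("w6.png",f["frame"]);f=grab("side"); save("s6.png",cv2.resize(f["frame"][150:330,220:420],None,fx=3,fy=3))
E
```

```text
12.25 [ 0.4972 -0.0005  0.1328] [ 3.14   -0.0012  0.9064] [0.7223 0.0527 0.21  ]
```

View pics/w6.png

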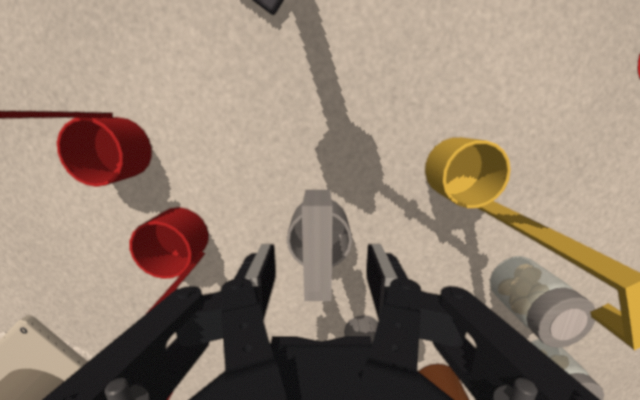

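View pics/s6.png

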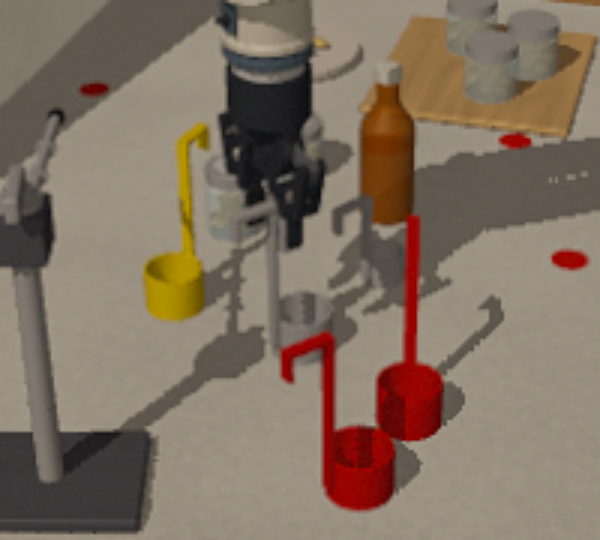

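The strap lies midway between the pads (u 304-333, fingers at 270 and 370). I'll close the gripper.

Request:
{"fn": "jog_arm", "kwargs": {
  "moves": [
    [0, 0, 0, 0, 0, 0],
    [0, 0, 0, 0, 0, 0],
    [0, 0, 0, 0, 0, 0],
    [0, 0, 0, 0, 0, 0],
    [0, 0, 0, 0, 0, 0]
  ],
  "gripper": -1,
  "grip_force": 80
}}

```text
time: 12.98
position: [0.4963, -0.0005, 0.1321]
tcp_rot: [-3.142, -0.0, 0.906]
wrist_force: [-0.6, 2.3, 5.8]
finger_gap: 0.0104
```

Request:
{"fn": "jog_arm", "kwargs": {
  "moves": [
    [0, 0, 0.2, 0, 0, 0],
    [0, 0, 0.4, 0, 0, 0],
    [0, 0, 0.6, 0, 0, 0],
    [0, 0, 0.7, 0, 0, 0],
    [0, 0, 0.6, 0, 0, 0],
    [0, 0, 0.3, 0, 0, 0],
    [0, 0, 0.1, 0, 0, 0],
    [0, 0, 0, 0, 0, 0],
    [0, 0, 0, 0, 0, 0]
  ]
}}

```text
time: 14.1
position: [0.4956, -0.0007, 0.3047]
tcp_rot: [-3.14, 0.001, 0.906]
wrist_force: [-0.2, 0.0, -1.9]
finger_gap: 0.0103
```

```bash
python3 - <<'E'
from meas import *
np.set_printoptions(precision=4,suppress=True)
st=ctrl.get_state(); print(st["time"],st["position"],st["tcp_rot"],st["wrist_force"],st["finger_gap"])
f=grab("wrist"); save("w7.png",f["frame"]);f=grab("side"); save("s7.png",cv2.resize(f["frame"][100:330,180:420],None,fx=2.5,fy=2.5))
E
```

```text
14.1 [ 0.4956 -0.0007  0.3047] [-3.1401  0.0012  0.906 ] [-0.1823  0.0413 -1.8563] 0.010258013218080978
```

View pics/w7.png

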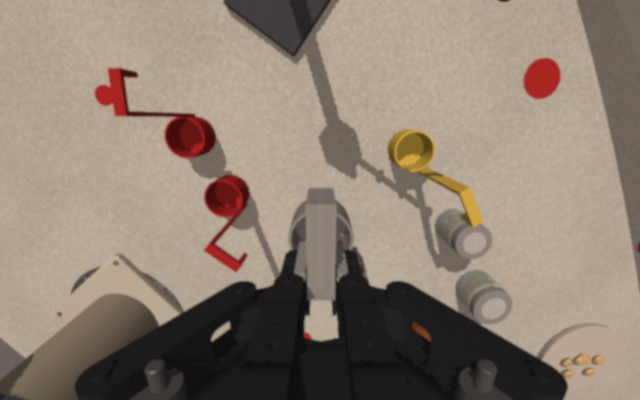

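View pics/s7.png

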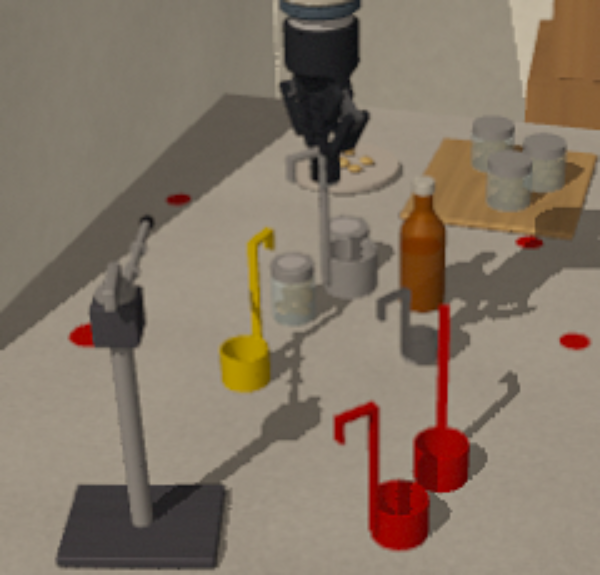

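The scoop is lifted cleanly (1.9 N), its orientation in the grip unchanged. I'll carry it over the arm, turning it to the stand's yaw.

Request:
{"fn": "jog_arm", "kwargs": {
  "moves": [
    [0.15, 0.15, 0, 0, 0, -0.4],
    [0.2, 0.2, 0, 0, 0, -0.6],
    [0.25, 0.25, 0, 0, 0, -0.7],
    [0.3, 0.28, 0, 0, 0, -0.75],
    [0.3, 0.28, 0, 0, 0, -0.75],
    [0.3, 0.28, 0, 0, 0, -0.75],
    [0.25, 0.25, 0, 0, 0, -0.75],
    [0.2, 0.2, 0, 0, 0, -0.7],
    [0.175, 0.18, 0, 0, 0, -0.58],
    [0, 0, 0, 0, 0, 0],
    [0, 0, 0, 0, 0, 0]
  ]
}}

```text
time: 15.58
position: [0.6232, 0.1232, 0.305]
tcp_rot: [3.142, 0.002, 0.281]
wrist_force: [-0.3, 1.3, -1.5]
finger_gap: 0.0108
```

```bash
python3 - <<'E'
from meas import *
import pickle
np.set_printoptions(precision=4,suppress=True)
st=ctrl.get_state(); f=grab("wrist"); f["st"]=st; save("w8.png",f["frame"]); print(st["time"],st["position"],st["tcp_rot"],st["wrist_force"])
pickle.dump(f,open("w8.pkl","wb")); P=campose(f,st); C=cloud(f,P); ok=f["depth"]>0
R=rpy(st["tcp_rot"]); L=(C-st["position"])@R
v,u=np.mgrid[0:400,0:640]
print("strap top depth: ", L[240,320],L[220,320],L[280,320], C[240,320],C[220,320])
s=grab("side"); save("s8.png",cv2.resize(s["frame"][100:330,180:420],None,fx=2.5,fy=2.5)); s=grab("scene"); save("sc8.png",cv2.resize(s["frame"][100:280,300:520],None,fx=3,fy=3))
E
```

```text
15.575 [0.6232 0.1232 0.305 ] [3.1416 0.0015 0.2809] [-0.311   1.3074 -1.4887]
strap top depth:  [ 0.028   0.0013 -0.04  ] [ 0.0365  0.0013 -0.0397] [ 0.0083  0.0012 -0.0381] [0.6505 0.1297 0.345 ] [0.6586 0.1321 0.3447]
```

View pics/w8.png

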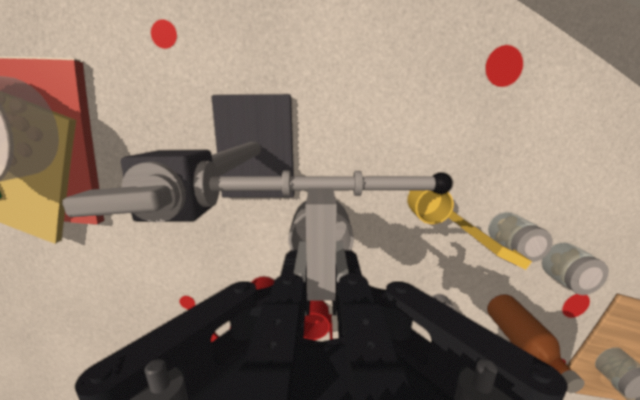

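View pics/s8.png

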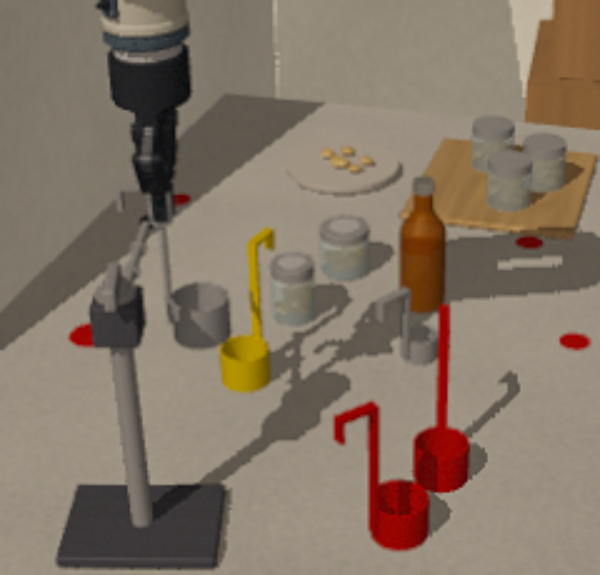

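View pics/sc8.png

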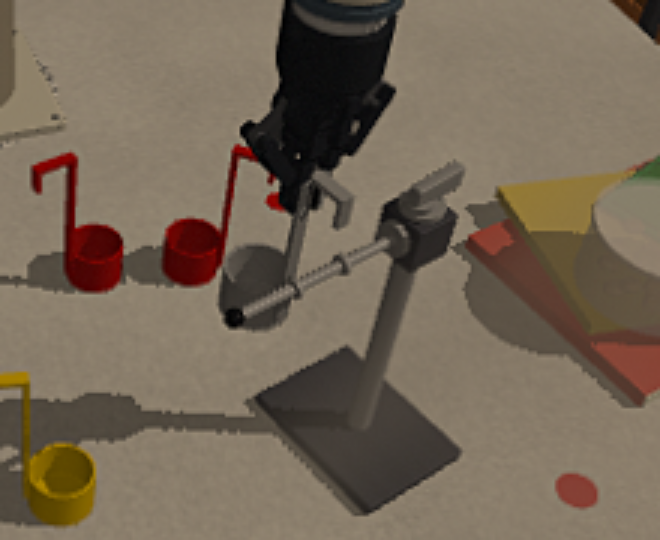

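```bash
python3 - <<'E'
from meas import *
import pickle
np.set_printoptions(precision=4,suppress=True)
f=pickle.load(open("w8.pkl","rb")); st=f["st"]; P=campose(f,st); C=cloud(f,P); R=rpy(st["tcp_rot"]); L=(C-st["position"])@R; ok=f["depth"]>0
m=ok&(L[...,2]<-.034)&(L[...,2]>-.047)&(L[...,0]>.0)&(abs(L[...,1])<.012); v,u=np.nonzero(m); print("strap px",u.min(),u.max(),v.min(),v.max())
q=L[m]; A=np.c_[q[:,0],q[:,1],np.ones(len(q))]; print("plane",np.linalg.lstsq(A,q[:,2],rcond=None)[0], q.min(0),q.max(0))
# strap edges via ray to plane z=L -.040
Rc,t=P; d,t=ray(f,np.c_[u,v],P); zp=st["position"][2]+.040; X=t+d*((zp-t[2])/d[:,2])[:,None]; XL=(X-st["position"])@R
print("strap rect tool xy mm",cv2.minAreaRect((XL[:,:2]*1000).astype(np.float32)))
# rod
m=ok&(C[...,2]>.245)&(C[...,2]<.276); v,u=np.nonzero(m); s=(v<200)&(v>165)&(u>225)&(u<455)
X=onplane(f,np.c_[u[s],v[s]],.26,P); XL=(X-st["position"])@R
for a in np.arange(XL[:,1].min(),XL[:,1].max(),.003):
    k=(XL[:,1]>=a)&(XL[:,1]<a+.003)
    print("%.4f w%.4f x%.4f n%d"%(a+.0015,np.ptp(XL[k,0]),(XL[k,0].max()+XL[k,0].min())/2,k.sum()))
E
```

```text
strap px 287 346 200 307
plane [ 0.025   0.0549 -0.04  ] [ 0.    -0.012 -0.047] [ 0.0432  0.012  -0.034 ]
strap rect tool xy mm ((20.310043334960938, -0.22041606903076172), (48.953773498535156, 25.141246795654297), 0.005229457281529903)
-0.0633 w0.0093 x0.0321 n58
-0.0603 w0.0093 x0.0321 n60
-0.0573 w0.0093 x0.0321 n59
-0.0543 w0.0093 x0.0321 n59
-0.0513 w0.0093 x0.0321 n60
-0.0483 w0.0092 x0.0321 n60
-0.0453 w0.0092 x0.0321 n60
-0.0423 w0.0092 x0.0321 n60
-0.0393 w0.0092 x0.0321 n61
-0.0363 w0.0092 x0.0321 n60
-0.0333 w0.0092 x0.0321 n58
-0.0303 w0.0092 x0.0321 n60
-0.0273 w0.0092 x0.0321 n61
-0.0243 w0.0177 x0.0320 n101
-0.0213 w0.0177 x0.0320 n108
-0.0183 w0.0127 x0.0338 n72
-0.0153 w0.0092 x0.0320 n57
-0.0123 w0.0092 x0.0320 n56
-0.0093 w0.0092 x0.0320 n70
-0.0063 w0.0078 x0.0328 n48
-0.0033 w0.0078 x0.0328 n48
-0.0003 w0.0078 x0.0328 n59
0.0027 w0.0078 x0.0328 n48
0.0057 w0.0078 x0.0328 n48
0.0087 w0.0085 x0.0324 n61
0.0117 w0.0092 x0.0320 n56
0.0147 w0.0092 x0.0320 n56
0.0177 w0.0092 x0.0320 n67
0.0207 w0.0092 x0.0320 n59
0.0237 w0.0170 x0.0323 n80
0.0267 w0.0170 x0.0323 n109
0.0297 w0.0170 x0.0323 n84
0.0327 w0.0092 x0.0320 n57
0.0357 w0.0092 x0.0321 n62
0.0387 w0.0092 x0.0321 n60
0.0417 w0.0092 x0.0321 n58
0.0447 w0.0092 x0.0321 n61
0.0477 w0.0092 x0.0321 n60
0.0507 w0.0092 x0.0321 n61
0.0537 w0.0092 x0.0321 n59
0.0567 w0.0093 x0.0321 n59
0.0597 w0.0093 x0.0321 n59
0.0627 w0.0100 x0.0324 n65
0.0657 w0.0100 x0.0325 n62
0.0687 w0.0100 x0.0325 n62
0.0717 w0.0100 x0.0325 n65
0.0747 w0.0100 x0.0325 n64
0.0777 w0.0107 x0.0328 n64
0.0807 w0.0143 x0.0325 n83
0.0837 w0.0157 x0.0325 n96
0.0867 w0.0157 x0.0325 n92
0.0897 w0.0150 x0.0321 n83
0.0927 w0.0115 x0.0318 n52
0.0957 w0.0000 x0.0319 n1
```

The rod lies at tool x 32 mm, parallel to the jaw axis, and the collars' midpoint is 2 mm off the strap's centre. Now I'll tilt the scoop 0.41 rad to its natural slant, about 35 mm above seating.

Request:
{"fn": "jog_arm", "kwargs": {
  "moves": [
    [0.03, 0.008, -0.08, 0.12, -0.43, 0],
    [0.04, 0.012, -0.14, 0.2, -0.7, 0],
    [0.045, 0.013, -0.18, 0.22, -0.75, 0],
    [0.045, 0.013, -0.18, 0.22, -0.75, 0],
    [0.04, 0.012, -0.15, 0.2, -0.7, 0],
    [0.034, 0.009, -0.1, 0.12, -0.44, 0],
    [0, 0, 0, 0, 0, 0],
    [0, 0, 0, 0, 0, 0]
  ]
}}

```text
time: 16.73
position: [0.6381, 0.1275, 0.2566]
tcp_rot: [3.141, -0.411, 0.28]
wrist_force: [0.5, 0.3, -0.5]
finger_gap: 0.0107
```

```bash
cat > look.py <<'E'
from meas import *
import pickle,sys
np.set_printoptions(precision=4,suppress=True)
n=sys.argv[1]
st=ctrl.get_state(); f=grab("wrist"); f["st"]=st; save("w%s.png"%n,f["frame"]); print(st["time"],st["position"],st["tcp_rot"],st["wrist_force"],st["finger_gap"])
R=rpy(st["tcp_rot"]); ys=np.array([-np.sin(.28),np.cos(.28),0]); xs=np.array([np.cos(.28),np.sin(.28),0])
print("tool z in stand x,y,z:",R[:,2]@xs,R[:,2]@ys,R[2,2],"tilt",np.arctan2(R[:,2]@xs,-R[2,2]))
h=st["position"]+R@[.0315,.001,-.030]; print("hook est",h,"rel seat", (h-[.6534,.1324,.26])@np.c_[xs,ys,[0,0,1]])
pickle.dump(f,open("w%s.pkl"%n,"wb"))
s=grab("side"); save("s%s.png"%n,cv2.resize(s["frame"][150:330,180:340],None,fx=3,fy=3)); a=s
s=grab("scene"); save("sc%s.png"%n,cv2.resize(s["frame"][130:260,330:480],None,fx=4,fy=4)); pickle.dump((a,s),open("ss%s.pkl"%n,"wb"))
E
python3 look.py 9
```

```text
16.725 [0.6381 0.1275 0.2566] [ 3.1411 -0.4107  0.2799] [ 0.4817  0.3393 -0.5151] 0.010748495576496346
tool z in stand x,y,z: 0.39924830713792925 -0.000550808771475028 -0.9168426723583469 tilt 0.410696894616396
hook est [0.6546 0.1312 0.2967] rel seat [ 0.0008 -0.0015  0.0367]
```

View pics/w9.png

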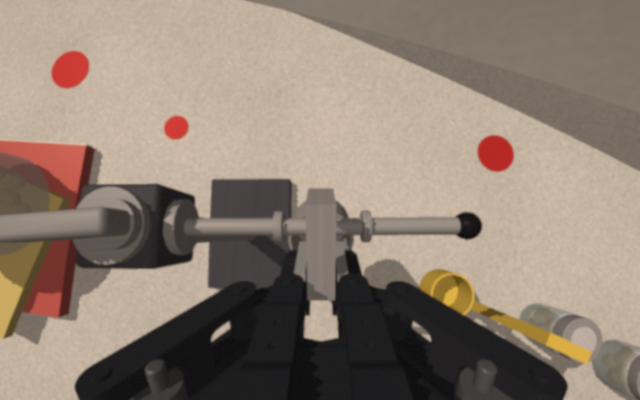

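View pics/s9.png

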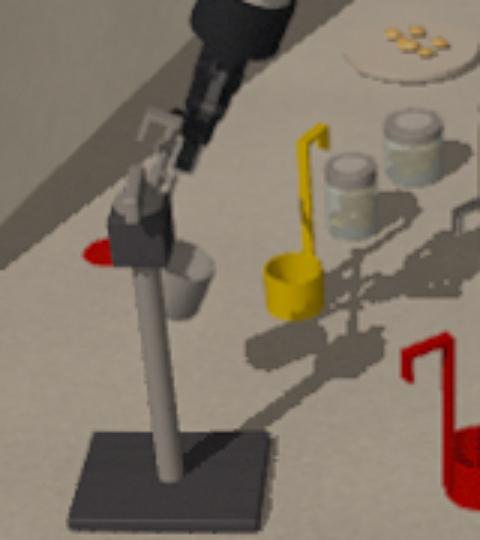

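View pics/sc9.png

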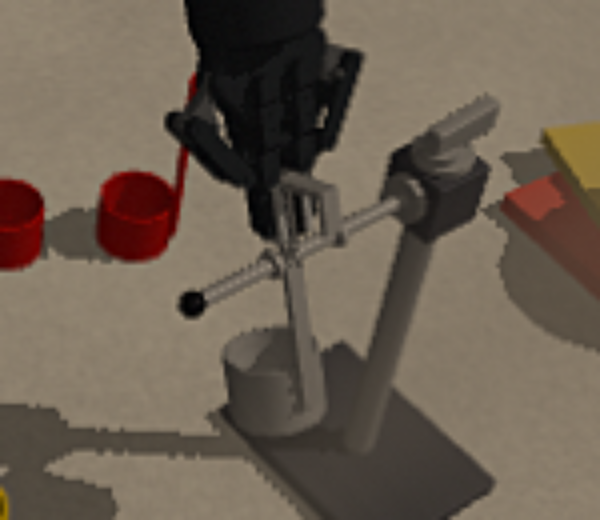

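In the wrist view the strap (u 305-335) is midway between the collars (277 and 366). The lip end (v 188) is beyond the rod (v 227). I'll lower it.

Request:
{"fn": "jog_arm", "kwargs": {
  "moves": [
    [0, 0, -0.1, 0, 0, 0],
    [0, 0, -0.15, 0, 0, 0],
    [0, 0, -0.15, 0, 0, 0],
    [0, 0, -0.1, 0, 0, 0],
    [0, 0, 0, 0, 0, 0],
    [0, 0, 0, 0, 0, 0]
  ]
}}

```text
time: 17.62
position: [0.638, 0.1276, 0.2261]
tcp_rot: [3.141, -0.411, 0.28]
wrist_force: [0.8, -0.2, -2.2]
finger_gap: 0.0102
```

```bash
python3 look.py 10
```

```text
17.625 [0.638  0.1276 0.2261] [ 3.1413 -0.411   0.2798] [ 0.7846 -0.237  -2.1689] 0.010233000867068973
tool z in stand x,y,z: 0.399532493210688 -0.00040383146538150244 -0.9167189448184212 tilt 0.41100684662290743
hook est [0.6545 0.1313 0.2662] rel seat [ 0.0007 -0.0013  0.0062]
```

View pics/w10.png

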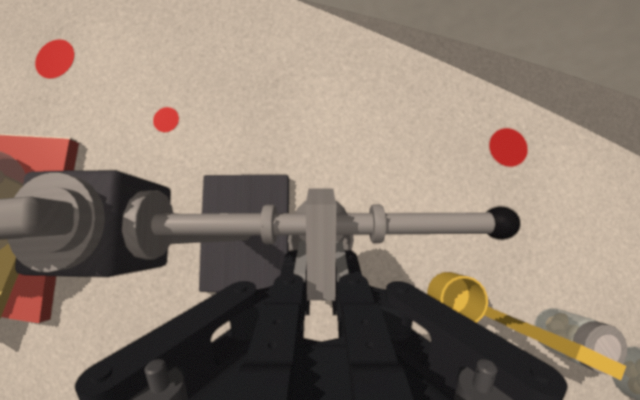

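View pics/s10.png

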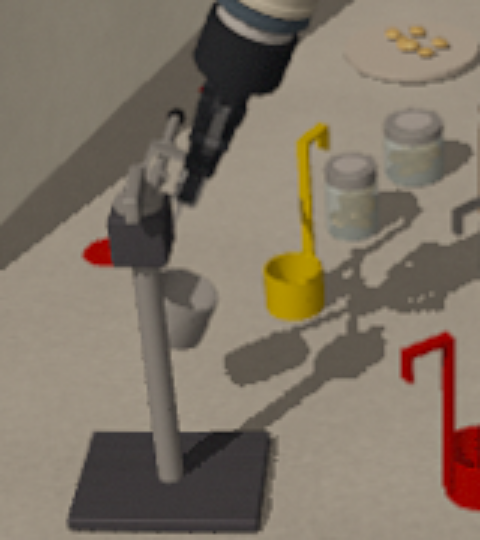

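View pics/sc10.png

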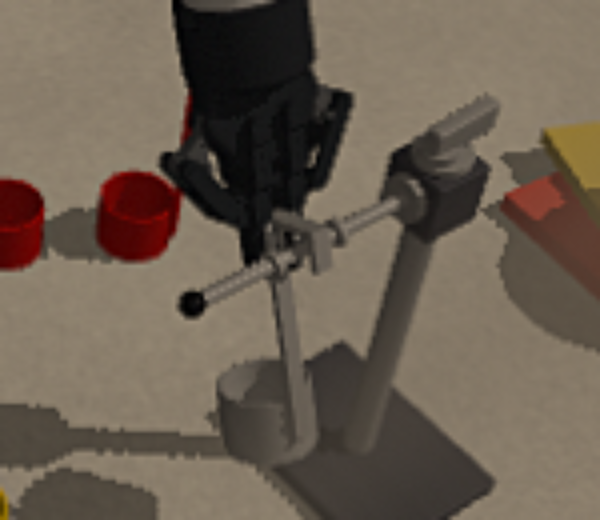

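The rod is inside the mouth, with the lip on the far side. I'll bring it down slowly while watching the force.

Request:
{"fn": "jog_arm", "kwargs": {
  "moves": [
    [0, 0, -0.03, 0, 0, 0],
    [0, 0, -0.03, 0, 0, 0],
    [0, 0, 0, 0, 0, 0],
    [0, 0, 0, 0, 0, 0]
  ]
}}

```text
time: 18.27
position: [0.6378, 0.1276, 0.2223]
tcp_rot: [3.141, -0.411, 0.28]
wrist_force: [-0.4, -0.4, -1.6]
finger_gap: 0.0104
```

Request:
{"fn": "jog_arm", "kwargs": {
  "moves": [
    [0, 0, -0.02, 0, 0, 0],
    [0, 0, 0, 0, 0, 0],
    [0, 0, 0, 0, 0, 0]
  ]
}}

```text
time: 18.65
position: [0.6378, 0.1276, 0.2211]
tcp_rot: [3.141, -0.411, 0.28]
wrist_force: [0.2, 0.9, -1.7]
finger_gap: 0.0106
```

Request:
{"fn": "jog_arm", "kwargs": {
  "moves": [
    [0, 0, -0.02, 0, 0, 0],
    [0, 0, 0, 0, 0, 0],
    [0, 0, 0, 0, 0, 0]
  ]
}}

```text
time: 19.02
position: [0.6379, 0.1276, 0.22]
tcp_rot: [3.141, -0.411, 0.28]
wrist_force: [0.1, 0.5, -1.7]
finger_gap: 0.0107
```

Request:
{"fn": "jog_arm", "kwargs": {
  "moves": [
    [0, 0, -0.015, 0, 0, 0],
    [0, 0, 0, 0, 0, 0],
    [0, 0, 0, 0, 0, 0]
  ]
}}

```text
time: 19.4
position: [0.6381, 0.1276, 0.2196]
tcp_rot: [3.141, -0.412, 0.28]
wrist_force: [-2.9, -1.0, 5.9]
finger_gap: 0.0104
```

Request:
{"fn": "jog_arm", "kwargs": {
  "moves": [
    [0, 0, -0.015, 0, 0, 0],
    [0, 0, 0, 0, 0, 0],
    [0, 0, 0, 0, 0, 0]
  ]
}}

```text
time: 19.77
position: [0.6384, 0.1277, 0.2194]
tcp_rot: [3.141, -0.413, 0.28]
wrist_force: [-5.9, -1.1, 9.7]
finger_gap: 0.0103
```

```bash
python3 look.py 11
```

```text
19.775 [0.6384 0.1277 0.2194] [ 3.141  -0.4128  0.2799] [-5.8854 -1.0729  9.6674] 0.010271676802769697
tool z in stand x,y,z: 0.40119881332664936 -0.0005858777426837143 -0.9159908126900396 tilt 0.4128253077485678
hook est [0.6548 0.1314 0.2595] rel seat [ 0.0011 -0.0014 -0.0005]
```

View pics/w11.png

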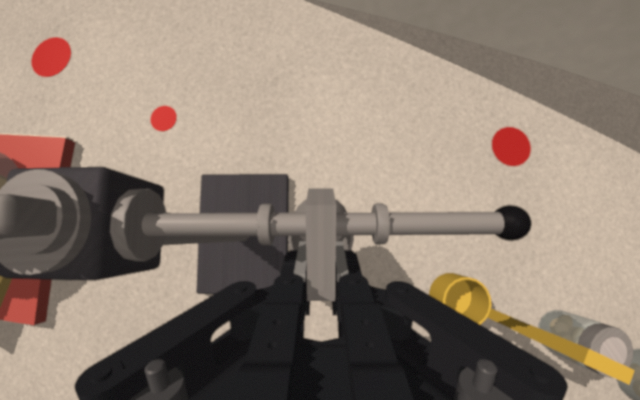

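View pics/sc11.png

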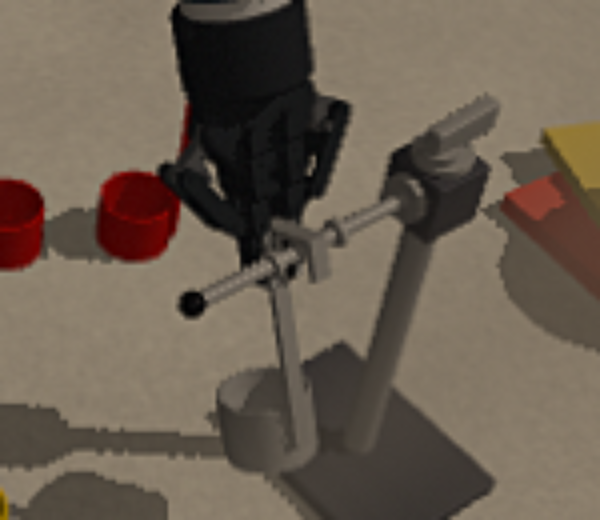

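The scoop has made contact (wrist force 10 N up). The force direction shows strap contact only, with the lip not yet against the rod. I'll ease the load and slide the scoop along its strap toward the corner.

Request:
{"fn": "jog_arm", "kwargs": {
  "moves": [
    [-0.02, -0.006, 0.01, 0, 0, 0],
    [0, 0, 0, 0, 0, 0],
    [0, 0, 0, 0, 0, 0]
  ]
}}

```text
time: 20.3
position: [0.637, 0.1273, 0.2191]
tcp_rot: [3.141, -0.412, 0.28]
wrist_force: [-1.5, -0.3, 6.2]
finger_gap: 0.0105
```

Request:
{"fn": "jog_arm", "kwargs": {
  "moves": [
    [-0.02, -0.006, -0.008, 0, 0, 0],
    [0, 0, 0, 0, 0, 0],
    [0, 0, 0, 0, 0, 0]
  ]
}}

```text
time: 20.68
position: [0.6364, 0.127, 0.219]
tcp_rot: [3.141, -0.413, 0.28]
wrist_force: [3.5, 0.4, 4.9]
finger_gap: 0.0101
```

Request:
{"fn": "jog_arm", "kwargs": {
  "moves": [
    [0.006, 0.002, 0.008, 0, 0, 0],
    [0, 0, 0, 0, 0, 0],
    [0, 0, 0, 0, 0, 0]
  ]
}}

```text
time: 21.05
position: [0.6363, 0.127, 0.2191]
tcp_rot: [3.141, -0.412, 0.28]
wrist_force: [5.1, 0.9, 3.9]
finger_gap: 0.0102
```

Request:
{"fn": "jog_arm", "kwargs": {
  "moves": [
    [0, 0, 0, 0, 0, 0],
    [0, 0, 0, 0, 0, 0],
    [0, 0, 0, 0, 0, 0],
    [0, 0, 0, 0, 0, 0]
  ],
  "gripper": -0.3,
  "grip_force": 20
}}

```text
time: 21.55
position: [0.6353, 0.1269, 0.2183]
tcp_rot: [3.141, -0.41, 0.28]
wrist_force: [-0.2, -0.6, -0.2]
finger_gap: 0.0296
```

```bash
python3 look.py 12
```

```text
21.55 [0.6353 0.1269 0.2183] [ 3.1414 -0.4096  0.2798] [-0.1827 -0.6047 -0.1934] 0.029560426188994342
tool z in stand x,y,z: 0.3982361960720704 -0.00023409016842010168 -0.9172828774919114 tilt 0.4095931964259373
hook est [0.6519 0.1306 0.2584] rel seat [-0.002  -0.0013 -0.0016]
```

View pics/w12.png

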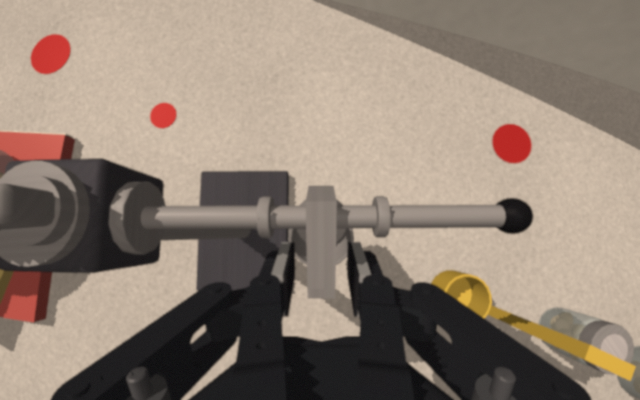

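View pics/sc12.png

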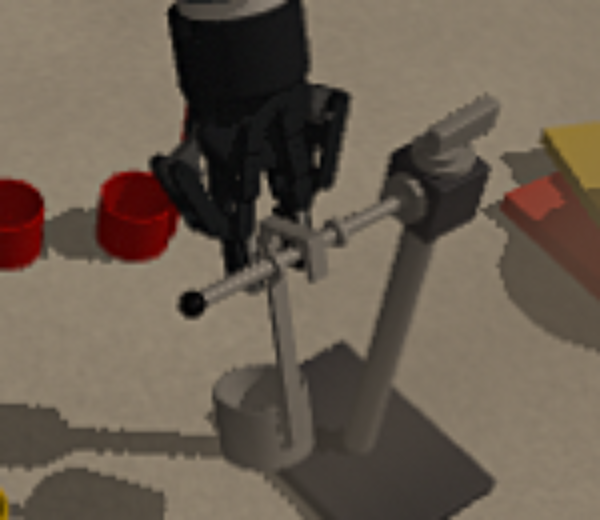

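View pics/s12.png

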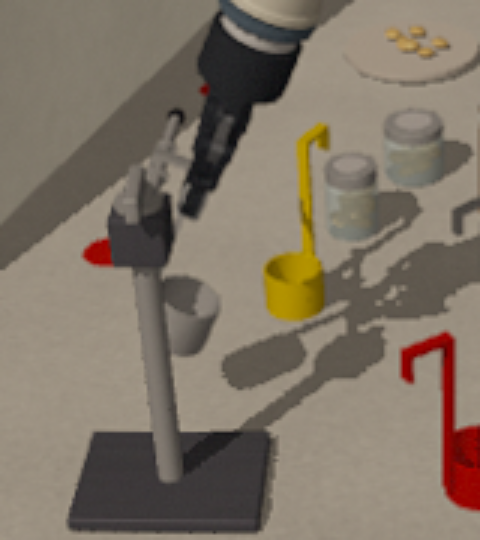

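The fingers are open (9 mm clear on each side) and the scoop hangs without moving. I'll retreat straight back along the tool axis.

Request:
{"fn": "jog_arm", "kwargs": {
  "moves": [
    [0, 0, 0, 0, 0, 0],
    [0, 0, 0, 0, 0, 0],
    [-0.038, -0.011, 0.092, 0, 0, 0],
    [-0.08, -0.022, 0.18, 0, 0, 0],
    [-0.115, -0.033, 0.275, 0, 0, 0],
    [-0.19, -0.055, 0.46, 0, 0, 0],
    [-0.23, -0.066, 0.55, 0, 0, 0],
    [-0.23, -0.066, 0.55, 0, 0, 0],
    [-0.23, -0.066, 0.4, 0, 0, 0],
    [-0.5, -0.1, 0.2, 0, 0, 0],
    [-0.5, -0.1, 0, 0, 0, 0],
    [-0.2, -0.05, 0, 0, 0, 0],
    [0, 0, 0, 0, 0, 0],
    [0, 0, 0, 0, 0, 0]
  ]
}}

```text
time: 23.45
position: [0.4977, 0.0929, 0.3815]
tcp_rot: [3.141, -0.411, 0.28]
wrist_force: [0.2, -0.7, 0.5]
finger_gap: 0.0301
```

```bash
python3 look.py 13; python3 - <<'E'
from meas import *
import pickle
np.set_printoptions(precision=4,suppress=True)
d=pickle.load(open("f0.pkl","rb")); a,s=pickle.load(open("ss13.pkl","rb"))
save("full13.png",s["frame"])
for n,f in(("scene",s),("side",a)):
  for lab,ff in(("0",d[n]),("13",f)):
    P=cloud(ff)[ff["depth"]>0]
    print(n,lab,"jw",circ(box(P,(.5,.66),(-.42,-.30),(.01,.05)),.035),"js",circ(box(P,(.55,.68),(-.26,-.16),(.01,.06)),.029),"bot",circ(box(P,(.42,.54),(-.34,-.23),(.01,.1)),.03),"small",circ(box(P,(.38,.46),(-.22,-.13),(.01,.032)),.023))
E
```

```text
23.45 [0.4977 0.0929 0.3815] [ 3.1412 -0.4114  0.2798] [ 0.1644 -0.6818  0.4955] 0.03007618887991105
tool z in stand x,y,z: 0.3998790385354406 -0.0004769617033589739 -0.9165677973000714 tilt 0.4113849197150346
hook est [0.5142 0.0966 0.4216] rel seat [-0.1436  0.0041  0.1616]
scene 0 jw [ 0.5849 -0.3544] js [ 0.6129 -0.2169] bot [ 0.4612 -0.2925] small [ 0.4352 -0.1672]
scene 13 jw [ 0.585  -0.3542] js [ 0.6127 -0.2169] bot [ 0.4612 -0.2925] small [ 0.4349 -0.1675]
side 0 jw [ 0.5865 -0.3502] js [ 0.6156 -0.2136] bot [ 0.4616 -0.2895] small [ 0.4354 -0.1612]
side 13 jw [ 0.587  -0.3506] js [ 0.6153 -0.2139] bot [ 0.4618 -0.2896] small [ 0.4358 -0.161 ]
```

View pics/full13.png

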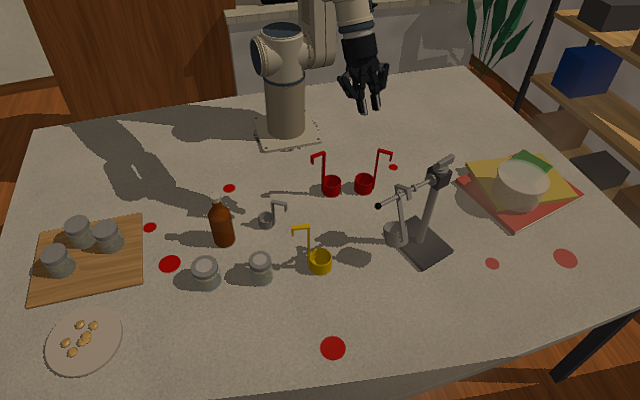

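View pics/sc13.png

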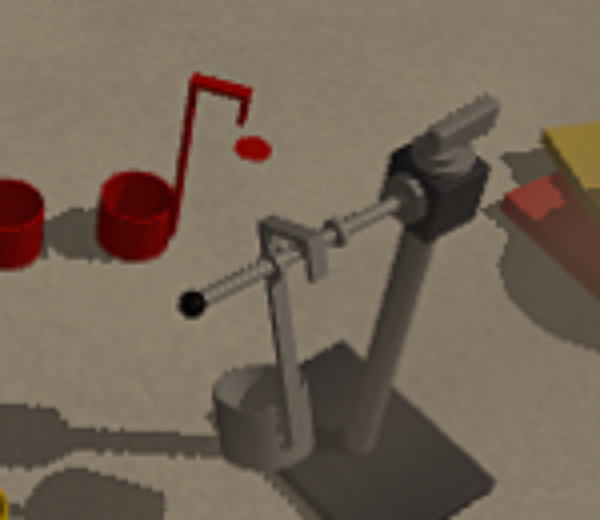

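View pics/s13.png

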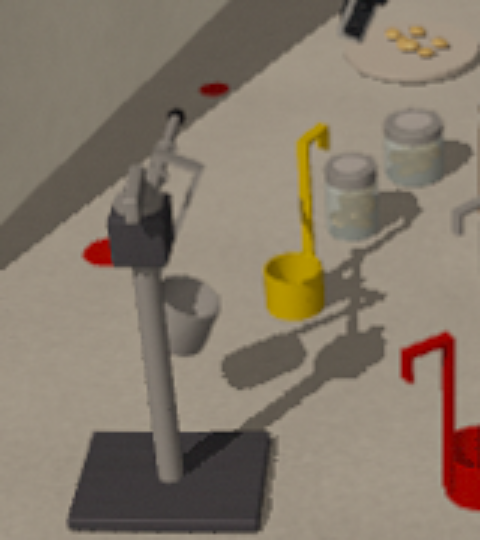

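View pics/w13.png

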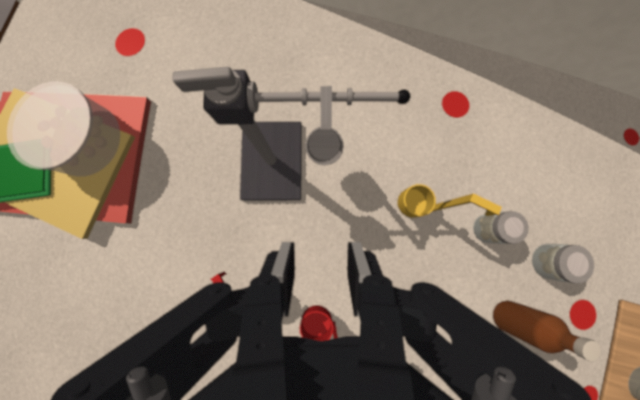

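The scoop hangs at its slant between the collars at scene (400,205), the cam is still at its stop, and the bystanders have not moved (under 1 mm). I'll let it settle a moment and check for sway.

Request:
{"fn": "jog_arm", "kwargs": {
  "moves": [
    [0, 0, 0, 0, 0, 0],
    [0, 0, 0, 0, 0, 0],
    [0, 0, 0, 0, 0, 0],
    [0, 0, 0, 0, 0, 0],
    [0, 0, 0, 0, 0, 0],
    [0, 0, 0, 0, 0, 0],
    [0, 0, 0, 0, 0, 0],
    [0, 0, 0, 0, 0, 0],
    [0, 0, 0, 0, 0, 0],
    [0, 0, 0, 0, 0, 0],
    [0, 0, 0, 0, 0, 0],
    [0, 0, 0, 0, 0, 0]
  ]
}}

```text
time: 25.1
position: [0.497, 0.0928, 0.3811]
tcp_rot: [3.141, -0.411, 0.28]
wrist_force: [0.4, -0.5, -0.6]
finger_gap: 0.03
```

```bash
python3 - <<'E'
from meas import *
import pickle
np.set_printoptions(precision=4,suppress=True)
for i in range(6):
    f=grab("scene"); C=cloud(f); P=C[f["depth"]>0]
    cu=box(P,(.56,.69),(.06,.2),(.08,.17)); print(len(cu),cu.mean(0))
f=grab("scene"); P=cloud(f)[f["depth"]>0]; cm=box(P,(.55,.7),(.18,.32),(.303,.315)); c,w=line(cm[:,:2]); print("cam bar dir",w,"angle from stand x:", .28-np.arctan2(-w[1],-w[0])if w[0]<0 else .28-np.arctan2(w[1],w[0]))
print(ctrl.get_state()["time"]); print(ctrl.job_done())
E
```

```text
591 [0.6606 0.1265 0.1172]
589 [0.6606 0.1265 0.1173]
588 [0.6606 0.1265 0.117 ]
588 [0.6605 0.1265 0.117 ]
587 [0.6605 0.1265 0.1172]
588 [0.6606 0.1265 0.1172]
cam bar dir [-0.3262  0.9453] angle from stand x: 1.5185086183333067
25.45
the job is handed in; nothing more can be done
None
```

The tall scoop is hanging on the stand's arm and the job is handed in, at 25.5 s of the 72 s allowed. `job_done()` gives no verdict, so what follows rests on my own measurements.

**What I did:** I turned the cam paddle clockwise until the twist moment jumped at its stop. Then I gripped the tall steel scoop by its handle and carried it over the arm. I tilted it 0.41 rad to its natural slant and lowered it between the collars until it touched. Finally I slid it into the hook's corner, let go and backed away.

**Last checks:**
- **Cam:** it measures about 1.52 rad, so it is at its stop.
- **Scoop:** the cup is on the robot's side and the hook was about 1–2 mm from mid-collars by the tool pose at release. Over six frames the cup moved no more than about 0.1 mm, so there is no visible sway.
- **Jars, bottle and small scoop:** each is within about 1 mm of where it started.
- **Gripper:** it is clear of everything.

**Disagreements:** the fixed cameras gave positions up to about 7 mm apart, and up to 14 mm for the post, so I relied on the wrist camera. It put mid-collars about 104.5 mm from the post against the stated 102 mm, and I used 103 mm. No check failed.

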